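# Stand up the bamboo lamp and fit its bayonet bulb

### The arm

A 6-joint arm with a two-finger parallel gripper is mounted at the origin on the work surface. World frame = base frame: x ahead of the robot, y to its left, z up, the work surface at z = 0. Lengths are in mm, angles in degrees, forces in N, time in s.
With the tool pointing down it reaches from about 350 to 850 mm from the base axis. Payload 8.1 kg.
Tool frame: the origin (TCP) lies on the centre line of the jaws, within the pads' length; the fingertips stand 8 mm ahead of it and the grasp point (between the pads) lies 11 mm behind it; x points along the fingers, z is the direction in which the jaws open and shut, and the axes are right-handed (so a half turn about x gives the same grasp; the last joint's range is limited). The gripper opens to 85 mm and grips with 20 to 120 N. Pads are 22 mm wide; open, the fingers measure 114 mm over their backs; the gripper's body (76 mm by 85 mm) begins 54 mm behind the grasp point. The pads swing forward as they close: fully open they stand 13 mm farther back than shut.
Start: joints at [71.54, 7.471, 85.268, -0, 87.261, -4.893], TCP at [140.733, 583.266, 239.292] pointing down, gripper open.
Joint ranges: [-169.43, 169.43], [-51.17, 129.36], [1.28, 143.12], [-76.62, 256.62], [0, 156.53], [-152.29, 152.29]. Speed limits (degrees/s): [136.94, 136.94, 159.86, 180, 180, 180].

### API

Orientations are given as [roll, pitch, yaw] about the fixed x, y, z axes, in that order (R = Rz(yaw) Ry(pitch) Rx(roll)).
In Python, from bench import r, vision, order gives the robot as it stands. The module is installed in compiled form; this text tells all that it offers.
- The arm moves only by the shell command python3 -m jog 'ROWS' [FORCE]. ROWS is JSON, a list of rows, each a list of 3 entries, a list of its own where there are three numbers: the shift along the world's x, y, z in m, then the turn, a rotation vector about the world's x, y, z in rad, then the opening, from -1 (shut) to 1 (fully open). A call has 1 to 5 rows; each row is the pose to reach, as a shift and turn from the pose commanded when the call began; what a row does not reach only later rows make up. A row lasts 1/12 s, in which the tool goes at most 41.7 mm and 7.16 degrees, less where a joint would pass 70% of its speed; a pose out of reach is approached as far as the arm can. A call with a gripper value outside its range is refused whole. The fingers move at their own pace and stop on an object; FORCE is the grip in N (left out, the last holds). Time passes only in rows, so rows that repeat a pose let the fingers close. It gives the time, the measured TCP pose, the force and the opening at its end, in the units of the state.
- r.sense(): the state, without advancing time (a new reading comes with each control period).
- vision.snapshot(name): name is "side" or "top" or "wrist"; returns the picture (480x640x3 uint8, red, green, blue); there is no depth.
- vision.camera_model(name): a dict with "fov_y" (degrees; the focal length in pixels is half the picture's height over the tangent of half this angle, whatever the lens; pixels are square), "cx", "cy" (the principal point, pixels), "D" ([k1, k2, p1, p2, k3] as OpenCV has them; the pictures are not rectified), "world_to_cam" (4x4, takes a point from world to camera coordinates). Camera axes: x right, y down, z forward; pixel columns grow to the right and rows downward; lengths in mm; the calibration is good to about 2 mm. A picture is of the moment at which its call begins: read the wrist's pose just before it. camera_model takes no time and is no camera call; for the wrist camera it gives the pose at the moment of the call.
- order.hand_in(): hands the job in, once; it reports no verdict.
The state is a dict: "time": time; "joint_pos": joint angles; "qd": joint speeds; "joint_efforts": joint torques, N m; "tool_pos": TCP position; "tcp_rot": TCP orientation; "ft_force": force on the tool from outside, world axes, zero at the start; "wrist_torque": the same for the moment, N m; "finger_gap": finger opening in mm.
Only numpy, scipy, OpenCV 4.12 (cv2) and the standard library are available. Lean on these libraries where they do the work, as an engineer would, in place of code of your own. Each camera call takes 0.05 s, during which the arm holds its last target.

### The job

The bamboo table lamp on the craft table has fallen over: stand it upright on its base. Then take the small LED bulb from its grey pulp tray and fit it in the lampholder on top of the lamp: pins down the two slots, press in against the spring without forcing it, and turn it clockwise about a quarter turn to the stop, so that the pins are caught. Finish while still holding the bulb there, fully seated, so that I can plug the lamp in and test it; leave the bamboo shade, the hammer, the gouge and the bamboo ring where they are.

Things in the scene. Friction and masses are not known exactly. Their poses are not given: they have to be found in the camera images.
- lamp: Loose lamp, 0.75 kg, 150 mm tall, lying at first. Oak base 100x100x24 mm, ballasted (centre of mass 22 mm up), bamboo stem 36 mm thick from 24 to 112 mm, white lampholder 36 mm thick to 150 mm. Origin: centre of the underside; z up through the mouth. Lying on the base's +x side, z points away from the robot, 14 deg below level, x down. Raised, it tips over the base's +x bottom edge.
- lamp_mouth (a point): Centre of the lampholder's open mouth, level with the rim, 150 mm above the lamp's underside on its axis (axes as lamp). A brass bush of 24 mm bore with two upright slots about 6 mm wide, on the lamp's +x and -x sides. Under a lip 12 mm deep each slot runs clockwise (from above) to a stop about 80 deg (1.4 rad) round, ending in a pocket 2 mm high that catches the pin. No turn the other way.
- lamp_switch (a point): The black and red rocker switch on top of the lamp's base, 36 mm from the lamp's axis on its -x side, in line with the two slots of the lampholder; 28 mm above the underside.
- lamp_contact (a joint): How far the spring contact in the lampholder is pressed in (m): 0 free, 0.0105 at most. Free, its face is 13.5 mm below the mouth. The spring pushes with 3 N at first and 1.1 N more per mm. The pins pass under the lip from about 0.008 on; caught in the pockets it stands near 0.0055.
- bulb: White LED bulb, 60 g, 78 mm long, standing cap down in the tray. Origin: centre of the cap's lower end (foot, tapered 3.5 mm), z up. Cap 22 mm thick up to 24 mm; two round pins 2.8 mm thick reach 14 mm from the axis at +x and -x, 8 mm above the foot. Grip the straight collar, 45 mm thick, from 40 to 58 mm; dome above. Foot 22 to 24 mm below the mouth: pins free to turn; caught: 19 mm.
- bulb_mark (a point): One of two grey marks on top of the bulb's collar, 21 mm from the axis on its +x side, 58 mm above the foot. The other is opposite; each lies straight above a pin.
- tray: Grey moulded paper-pulp tray, fixed, 130 x 72 x 24 mm (x, y, z), with two round cells of 31 mm bore whose floor is 2 mm above the table; the bulb stands in the cell 30 mm from the centre on the +x side, the other is empty. Origin: centre of the underside.
- shade: Pierced bamboo tube standing upright, 72 mm thick, 110 mm tall; leave alone. Origin: centre of its lower end.
- hammer: Hammer with a wooden handle lying along its x axis, 240 mm long, head 90 mm wide and 22 mm thick at +x; leave alone. Origin: under the handle, 110 mm from the head.
- gouge: Carving gouge with a blue handle lying along its x axis, 180 mm long, 26 mm thick; leave alone. Origin: under the ferrule, handle towards -x.
- offcut: Green bamboo ring lying flat, 52 mm across, 22 mm tall; leave alone. Origin: centre of its underside.

How it is judged:
By the outcome, as a careful person would: the job done as asked, in the order asked, and still so for the second after the job is handed in, while the arm keeps its last pose, push and grip.
It also fails if it takes over 61 s, if anything falls off the work surface, if the arm or the gripper's body presses on something with over 40 N, if the wrist force passes 120 N, or if a joint passes its speed limit or range.

## Working session

There is one attempt and no reset: what is moved stays moved. The work goes in short steps, Python scripts to look and compute and a shell command to move; the robot and the scene stay as the last step left them, time stands still between calls to the robot, and variables do not carry over. Pictures are saved under pics/ and viewed, and the job is handed in when it is done.

```bash
mkdir -p pics; python3 - <<'E'
from bench import r,vision
import cv2
s=r.sense();print(s)
for n in("side","top","wrist"):
    im=vision.snapshot(n);cv2.imwrite(f"pics/a_{n}.png",im[:,:,::-1])
    m=vision.camera_model(n);print(n,m)
E
```

```text
{'time': 0.0, 'joint_pos': array([ 7.15383371e+01,  7.51619581e+00,  8.53291741e+01, -2.03032564e-03,
        8.72632419e+01, -4.89321302e+00]), 'qd': array([ 0.08764979, -0.1064165 ,  0.03656262, -0.02463844, -0.10383521,
        0.04988575]), 'joint_efforts': array([-8.50374704e-05, -5.69383764e+01, -5.00562358e+01,  1.34431484e-04,
        1.41524523e-02,  6.50321653e-06]), 'tool_pos': array([140.58262452, 582.73592429, 238.23410739]), 'tcp_rot': array([ 176.17639685,   89.89136928, -107.39195418]), 'ft_force': array([-0.9424424 , -0.04267918, -0.65941479]), 'wrist_torque': array([-4.72117201e-03,  3.02290075e-05, -1.67514250e-02]), 'finger_gap': 85.1602988223129}
side {'fov_y': 53.22363285390735, 'cx': 324.6969045590805, 'cy': 237.8498822823592, 'D': array([-0.08302338,  0.        ,  0.        ,  0.        ,  0.        ]), 'world_to_cam': array([[ 9.19452028e-01, -3.92812978e-01, -1.74909240e-02,
        -4.65251945e+02],
       [-3.12964696e-01, -7.04173499e-01, -6.37332553e-01,
         2.17509147e+02],
       [ 2.38035853e-01,  5.91470750e-01, -7.70390346e-01,
         1.01916
[... 437 characters left out ...]
02],
       [ 6.04448154e-02, -4.86176256e-03, -9.98159700e-01,
         1.27834272e+03],
       [ 0.00000000e+00,  0.00000000e+00,  0.00000000e+00,
         1.00000000e+00]])}
wrist {'fov_y': 62.325246504721505, 'cx': 313.8468935014876, 'cy': 243.26460079751845, 'D': array([-0.09077882,  0.        ,  0.        ,  0.        ,  0.        ]), 'world_to_cam': array([[ 2.34519997e-01,  9.72108978e-01, -2.12288586e-03,
        -5.97407884e+02],
       [ 9.37688295e-01, -2.25638987e-01,  2.64249331e-01,
        -3.55218602e+01],
       [ 2.56400141e-01, -6.39623575e-02, -9.64452064e-01,
         3.78809118e+02],
       [ 0.00000000e+00,  0.00000000e+00,  0.00000000e+00,
         1.00000000e+00]])}
```

View pics/a_side.png

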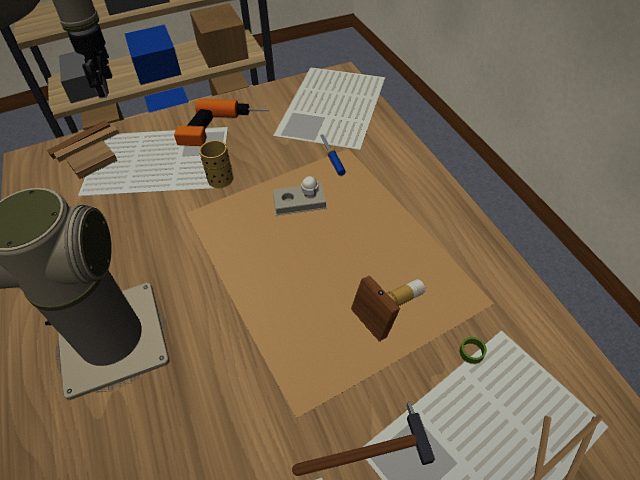

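View pics/a_top.png

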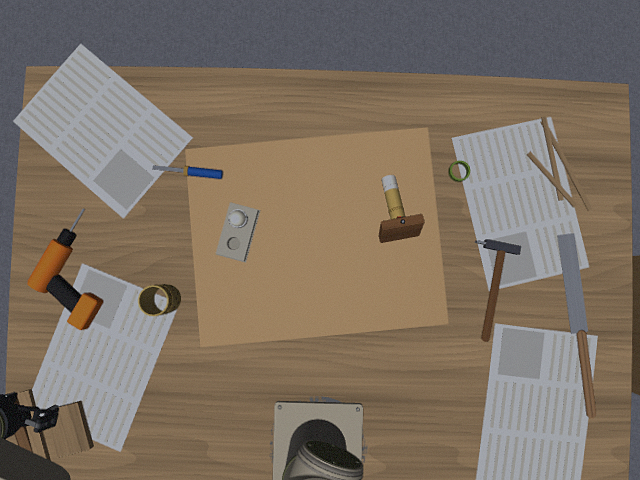

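View pics/a_wrist.png

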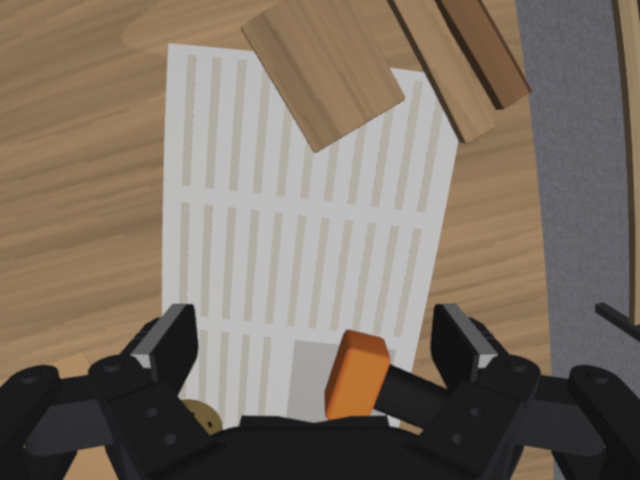

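Side view: the lamp lies with its base at about (375,307) and white holder at (416,289), the tray is at (300,199) and the bulb at (310,187). Top view: the lamp base is at (401,228), the holder at (389,182), the tray at (238,232) and the bulb at (237,217).

```bash
cat > h.py <<'E'
import numpy as np,cv2
from bench import r,vision
def K(m):
    f=240/np.tan(np.radians(m["fov_y"]/2));return np.array([[f,0,m["cx"]],[0,f,m["cy"]],[0,0,1.]])
def ray(m,uv):
    p=cv2.undistortPoints(np.array([[uv]],float),K(m),np.array(m["D"])).ravel()
    T=m["world_to_cam"];R=T[:3,:3];return -R.T@T[:3,3],R.T@np.array([p[0],p[1],1])
def plane(m,uv,z):
    o,d=ray(m,uv);return o+d*(z-o[2])/d[2]
def tri(ms,uvs):
    A=np.zeros((3,3));b=np.zeros(3);L=[]
    for m,uv in zip(ms,uvs):
        o,d=ray(m,uv);d=d/np.linalg.norm(d);P=np.eye(3)-np.outer(d,d);A+=P;b+=P@o;L.append((o,P))
    x=np.linalg.solve(A,b);return x,[np.linalg.norm(P@(x-o)) for o,P in L]
def proj(m,p):
    T=m["world_to_cam"];q=cv2.projectPoints(np.array([p],float),cv2.Rodrigues(T[:3,:3])[0],T[:3,3],K(m),np.array(m["D"]))[0];return q.ravel()
def crop(im,x,y,w,h,k,name):
    cv2.imwrite(f"pics/{name}.png",cv2.resize(im[y:y+h,x:x+w,::-1],None,fx=k,fy=k,interpolation=cv2.INTER_CUBIC))
E
python3 - <<'E'
import cv2
from h import *
s=cv2.imread("pics/a_side.png");t=cv2.imread("pics/a_top.png")
cv2.imwrite("pics/b.png",np.hstack([cv2.resize(s[265:345,340:435],(380,320),interpolation=2),cv2.resize(t[165:250,365:440],(300,340),interpolation=2)[:320]]))
cv2.imwrite("pics/c.png",np.hstack([cv2.resize(s[165:225,265:335],(420,360),interpolation=2),cv2.resize(t[200:265,210:265],(330,390),interpolation=2)[:360]]))
E
```

```text
(no output)
```

View pics/b.png

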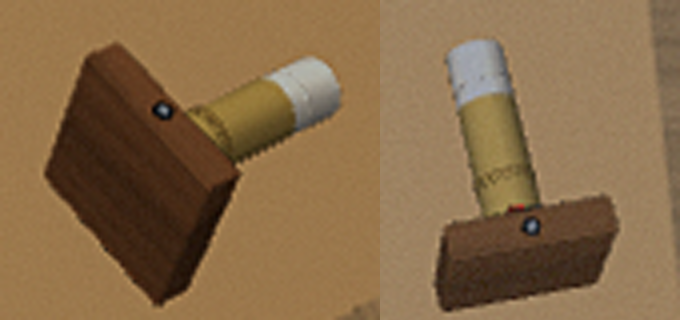

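View pics/c.png

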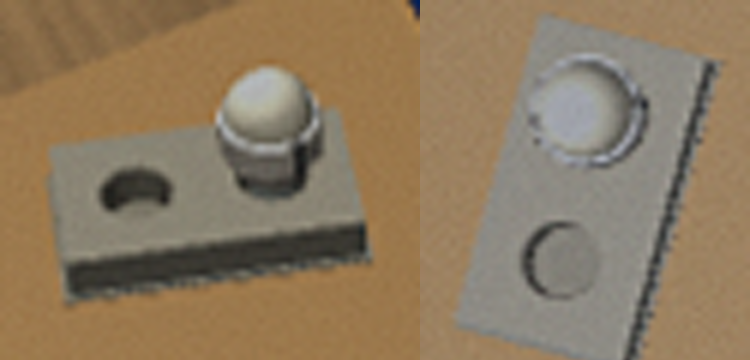

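```bash
python3 - <<'E'
from h import *
ms=vision.camera_model("side");mt=vision.camera_model("top")
S=lambda a:(340+a[0]/4,265+a[1]/4);T=lambda a:(365+(a[0]-380)/4,165+a[1]/4)
P={}
for n,a,b in [("A",(87,50),(441,258)),("B",(210,188),(617,234)),("C",(120,42),(447,226)),("D",(240,175),(613,197)),("jack",(163,110),(531,227))]:
    x,e=tri((ms,mt),(S(a),T(b)));P[n]=x;print(n,x.round(1),np.round(e,1))
print(np.linalg.norm(P["A"]-P["B"]),np.linalg.norm(P["C"]-P["D"]),np.linalg.norm(P["A"]-P["C"]),np.linalg.norm(P["B"]-P["D"]))
v=P["A"]-P["B"];print("yaw of edge",np.degrees(np.arctan2(-v[0],v[1])))
im=vision.snapshot("top")
# white holder centre end ends: axis lines in top view at height
for n,b in [("mouthL",(447,48)),("mouthR",(500,42)),("whL",(458,106)),("whR",(510,93)),("stL",(485,212)),("stR",(537,200))]:
    print(n,plane(mt,T(b),30).round(1))
S2=lambda a:(265+a[0]/6,165+a[1]/6);T2=lambda a:(210+(a[0]-420)/6,200+a[1]/6)
print("collar top", tri((ms,mt),(S2((268,125)),T2((588,111)))))
print("cell2",plane(mt,T2((561,260)),24).round(1),plane(ms,S2((137,190)),24).round(1))
for b in[(540,13),(721,62),(635,362),(455,322)]: print(plane(mt,T2(b),24).round(1))
for b in[(50,148),(340,108),(368,222),(65,265)]: print(plane(ms,S2(b),24).round(1))
E
```

```text
A [ 532.7 -132.6   96.7] [2. 2.]
B [ 549.3 -234.3  102.6] [2.4 2.4]
C [ 550.9 -135.5   97.3] [1.4 1.4]
D [ 569.8 -231.9   97.9] [0.7 0.7]
jack [ 551.1 -183.9  100.7] [1.2 1.2]
103.15540202956282 98.20394646956287 18.438591665171295 21.142625106977412
yaw of edge 9.305136759022076
mouthL [ 667.1 -140.6   30. ]
mouthR [ 671.8 -173.4   30. ]
whL [ 631.1 -148.1   30. ]
whR [ 640.2 -180.1   30. ]
stL [ 566.  -165.9   30. ]
stR [ 574.3 -197.8   30. ]
collar top (array([552.58063449, 206.29226023,  52.14594043]), [np.float64(0.4159141651376146), np.float64(0.41591416513760415)])
cell2 [493.5 219.8  24. ] [495.6 219.5  24. ]
[595.1 232.4  24. ]
[576.8 157.   24. ]
[452.6 187.9  24. ]
[467.  262.4  24. ]
[469.5 259.7  24. ]
[596.1 230.4  24. ]
[579.7 160.7  24. ]
[452.1 190.2  24. ]
```

```bash
python3 - <<'E'
from h import *
mt=vision.camera_model("top")
T=lambda a:(365+(a[0]-380)/4,165+a[1]/4)
q=[]
for b,z in [((473.5,45),18),((484,99.5),27),((511,206),47)]:
    p=plane(mt,T(b),z);q.append(p);print(p.round(1))
d=q[2]-q[0];print(np.degrees(np.arctan2(-d[1],-d[0])),np.hypot(*d[:2]))
E
```

```text
[ 671.8 -158.5   18. ]
[ 636.1 -164.4   27. ]
[ 568.1 -179.4   47. ]
11.406195458041212 105.71298395100085
```

```bash
cat >> h.py <<'E'
from scipy.spatial.transform import Rotation as Ro
def toolR(s=None):
    s=s or r.sense();return Ro.from_euler('xyz',s["tcp_rot"],degrees=True).as_matrix()
def plan(tcp,R,s=None):
    s=s or r.sense();print("dpos m",((np.array(tcp)-s["tool_pos"])/1000).round(4),"rotvec",Ro.from_matrix(R@toolR(s).T).as_rotvec().round(4))
E
python3 - <<'E'
from h import *
s=r.sense();R=toolR(s);print(R.round(2))
m=vision.camera_model("wrist");o,_=ray(m,(320,240));print("cam in tool",R.T@(o-s["tool_pos"]))
y=np.radians(11.5);t=np.radians(40)
h=np.array([np.cos(y),np.sin(y),0]);u=h*np.cos(np.radians(14.25))-np.array([0,0,np.sin(np.radians(14.25))])
g=np.array([634,-166.5,27])-17*u
x=-h*np.sin(t)-np.array([0,0,np.cos(t)])
for sg in(1,-1):
    z=sg*np.array([-np.sin(y),np.cos(y),0]);R2=np.stack([x,np.cross(z,x),z],1)
    print(sg,"toolY",R2[:,1].round(2));
    for back in(80,0): plan(g+x*(11-back),R2,s); 
print(g)
# bulb
print(s["time"])
E
```

```text
[[-0.   -0.97  0.23]
 [-0.    0.23  0.97]
 [-1.    0.   -0.  ]]
cam in tool [-135.02316733   65.83041513   -1.56621484]
1 toolY [-0.75 -0.15  0.64]
dpos m [ 0.5207 -0.7439 -0.1545] rotvec [0.0139 0.7033 0.419 ]
dpos m [ 0.4703 -0.7541 -0.2158] rotvec [0.0139 0.7033 0.419 ]
-1 toolY [ 0.75  0.15 -0.64]
dpos m [ 0.5207 -0.7439 -0.1545] rotvec [-0.954   0.0156 -2.5583]
dpos m [ 0.4703 -0.7541 -0.2158] rotvec [-0.954   0.0156 -2.5583]
[ 617.85385368 -169.7849706    31.18460598]
0.2
```

```bash
python3 -m jog '[[[0.52,-0.744,0],[0,0,0.42],1],[[0.52,-0.744,0],[0,0,0.42],1],[[0.52,-0.744,0],[0,0,0.42],1],[[0.52,-0.744,0],[0,0,0.42],1],[[0.52,-0.744,0],[0,0,0.42],1]]'
```

```text
time: 0.62
tool_pos: [258.6, 413.8, 239.0]
tcp_rot: [149.2, 90.0, -110.0]
ft_force: [2.0, 0.5, -0.1]
finger_gap: 85.2
```

```bash
for i in 1 2; do python3 -m jog '[[[0.40,-0.575,0],[0,0,0],1],[[0.40,-0.575,0],[0,0,0],1],[[0.40,-0.575,0],[0,0,0],1],[[0.40,-0.575,0],[0,0,0],1],[[0.40,-0.575,0],[0,0,0],1]]'; done; python3 -c "
from bench import r;print(r.sense()['joint_pos'].round(1))"
```

```text
time: 1.03
tool_pos: [377.7, 242.6, 239.4]
tcp_rot: [-69.9, 90.0, 30.6]
ft_force: [-0.2, 0.3, -0.3]
finger_gap: 85.3
time: 1.45
tool_pos: [496.9, 71.3, 239.4]
tcp_rot: [-88.1, 90.0, 12.3]
ft_force: [0.2, 0.2, -0.3]
finger_gap: 85.4
[  2.3  -7.9 100.6   0.   87.3 -98.2]
```

```bash
cat > pl.py <<'E'
from h import *
def lampR(t,y=11.5):
    y=np.radians(y);t=np.radians(t);h=np.array([np.cos(y),np.sin(y),0])
    x=-h*np.sin(t)-np.array([0,0,np.cos(t)]);z=np.array([-np.sin(y),np.cos(y),0]);return np.stack([x,np.cross(z,x),z],1)
G=np.array([618,-170,31.])
E
python3 - <<'E'
from pl import *
R=lampR(40)
for b in(100,60,0):plan(G+R[:,0]*(11-b),R)
E
```

```text
dpos m [ 0.1772 -0.2299 -0.1402] rotvec [-0.1332  0.6857  0.017 ]
dpos m [ 0.152  -0.2351 -0.1709] rotvec [-0.1332  0.6857  0.017 ]
dpos m [ 0.1142 -0.2427 -0.2168] rotvec [-0.1332  0.6857  0.017 ]
```

```bash
python3 -m jog '[[[0.177,-0.230,-0.14],[-0.133,0.686,0.017],1],[[0.177,-0.230,-0.14],[-0.133,0.686,0.017],1],[[0.177,-0.230,-0.14],[-0.133,0.686,0.017],1],[[0.177,-0.230,-0.14],[-0.133,0.686,0.017],1],[[0.177,-0.230,-0.14],[-0.133,0.686,0.017],1]]'
python3 - <<'E'
from pl import *
R=lampR(40)
print(r.sense()["joint_pos"].round(1))
for b in(100,60,0):plan(G+R[:,0]*(11-b),R)
E
```

```text
time: 1.87
tool_pos: [582.8, -37.3, 174.7]
tcp_rot: [90.4, 63.4, -168.4]
ft_force: [1.1, 0.2, 1.0]
finger_gap: 85.5
[  -4.4   32.4   65.4   -7.4  107.8 -106.2]
dpos m [ 0.0913 -0.1213 -0.0756] rotvec [-0.0428  0.23    0.0044]
dpos m [ 0.0661 -0.1264 -0.1062] rotvec [-0.0428  0.23    0.0044]
dpos m [ 0.0283 -0.1341 -0.1522] rotvec [-0.0428  0.23    0.0044]
```

```bash
python3 -m jog '[[[0.09,-0.12,-0.074],[-0.043,0.23,0.004],1],[[0.09,-0.12,-0.074],[-0.043,0.23,0.004],1],[[0.09,-0.12,-0.074],[-0.043,0.23,0.004],1],[[0.09,-0.12,-0.074],[-0.043,0.23,0.004],1],[[0.09,-0.12,-0.074],[-0.043,0.23,0.004],1]]'
python3 - <<'E'
from pl import *
import cv2
R=lampR(40)
print(r.sense()["joint_pos"].round(1))
for b in(100,60,0):plan(G+R[:,0]*(11-b),R)
m=vision.camera_model("wrist");im=vision.snapshot("wrist");cv2.imwrite("pics/d.png",im[:,:,::-1])
im=vision.snapshot("side");crop(im,280,170,200,180,3,"d2")
E
```

```text
time: 2.28
tool_pos: [670.6, -155.1, 99.0]
tcp_rot: [89.9, 50.0, -168.5]
ft_force: [1.6, -1.0, -1.1]
finger_gap: 85.6
[ -10.2   70.6   20.1  -17.1  126.  -117.3]
dpos m [ 0.0035 -0.0034  0.0002] rotvec [-0.0009 -0.0009 -0.0008]
dpos m [-0.0217 -0.0086 -0.0304] rotvec [-0.0009 -0.0009 -0.0008]
dpos m [-0.0595 -0.0163 -0.0764] rotvec [-0.0009 -0.0009 -0.0008]
```

View pics/d.png

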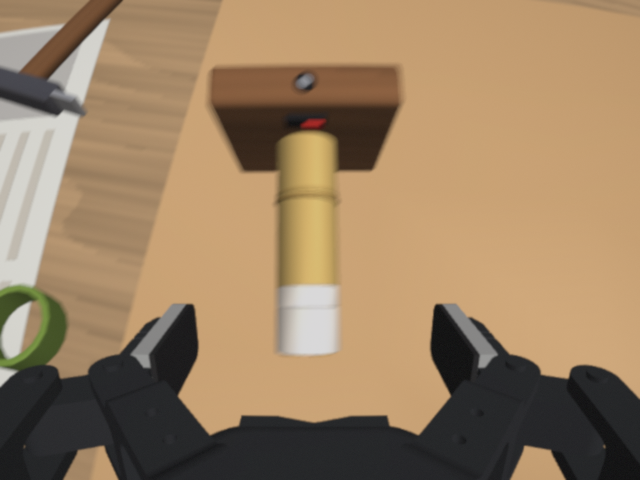

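View pics/d2.png

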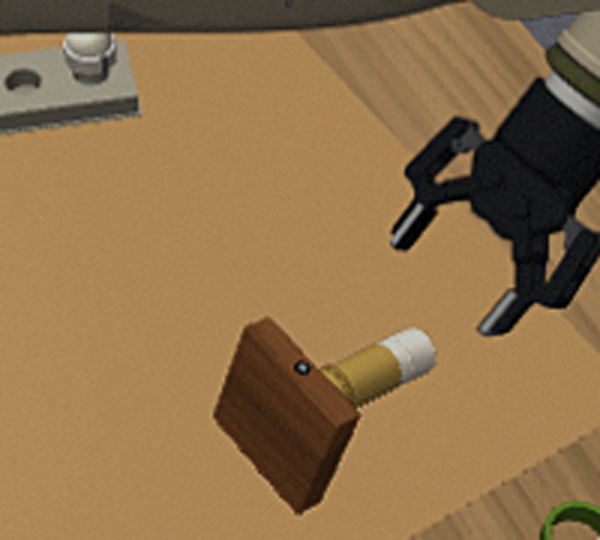

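```bash
python3 - <<'E'
from pl import *
m=vision.camera_model("wrist")
print(plane(m,(308,287),44.5).round(1))
print(plane(m,(308,66),100).round(1),plane(m,(306,110),97).round(1))
for c in (G,G+np.array([0,0,18])):print(proj(m,c))
E
```

```text
[ 640.8 -168.3   44.5]
[ 549.  -186.8  100. ] [ 574.7 -182.5   97. ]
[313.52764645 256.3660759 ]
[313.66728895 242.52188048]
```

```bash
python3 -m jog '[[[-0.019,-0.007,-0.025],[0,0,0],1],[[-0.040,-0.013,-0.051],[0,0,0],1],[[-0.058,-0.019,-0.076],[0,0,0],1],[[-0.058,-0.019,-0.076],[0,0,0],1],[[-0.058,-0.019,-0.076],[0,0,0],1]]'
python3 -m jog '[[[0,0,0],[0,0,0],-1],[[0,0,0],[0,0,0],-1],[[0,0,0],[0,0,0],-1],[[0,0,0],[0,0,0],-1],[[0,0,0],[0,0,0],-1]]' 40
```

```text
time: 2.8
tool_pos: [609.9, -172.6, 24.9]
tcp_rot: [89.8, 49.9, -168.7]
ft_force: [0.1, -0.0, 1.2]
finger_gap: 85.3
time: 3.22
tool_pos: [614.7, -172.8, 28.5]
tcp_rot: [90.1, 50.4, -168.3]
ft_force: [2.6, 2.6, 5.1]
finger_gap: 34.7
```

```bash
python3 -m jog '[[[0,0,0.015],[0.02,-0.098,0],-1],[[0,0,0.035],[0.04,-0.196,0],-1],[[0,0,0.055],[0.06,-0.294,0],-1],[[0,0,0.075],[0.08,-0.392,0],-1],[[0,0,0.09],[0.1,-0.49,0],-1]]'
python3 - <<'E'
from pl import *
print(r.sense()["joint_pos"].round(1))
im=vision.snapshot("side");crop(im,280,170,200,180,3,"e")
E
```

```text
time: 3.63
tool_pos: [614.3, -173.0, 118.3]
tcp_rot: [90.4, 79.3, -168.0]
ft_force: [-0.7, -0.2, -7.2]
finger_gap: 34.5
[ -17.4   27.1   75.2   -5.2   87.1 -118.2]
```

View pics/e.png

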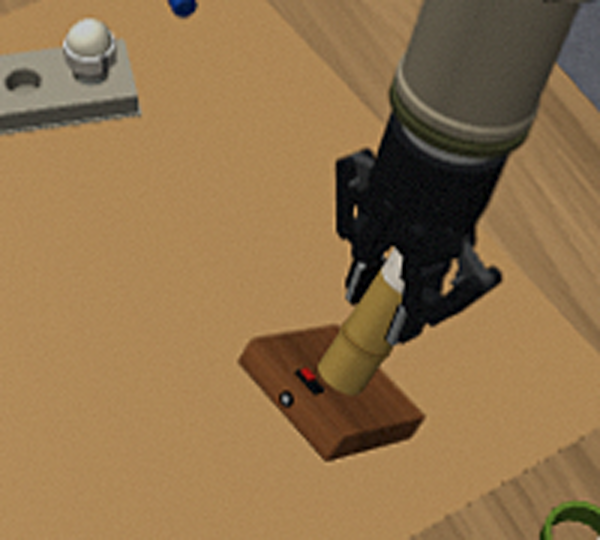

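```bash
python3 -m jog '[[[0,0,0.005],[0.024,-0.118,0],-1],[[0,0,0.01],[0.048,-0.236,0],-1],[[0,0,0.015],[0.072,-0.354,0],-1],[[0,0,0.02],[0.096,-0.47,0],-1],[[0,0,0.02],[0.11,-0.54,0],-1]]'
python3 - <<'E'
from pl import *
print(r.sense()["joint_pos"].round(1))
im=vision.snapshot("side");crop(im,280,170,200,180,3,"e2")
E
```

```text
time: 4.1
tool_pos: [612.0, -173.4, 136.2]
tcp_rot: [-90.0, 69.4, 11.5]
ft_force: [-0.6, 0.9, -7.7]
finger_gap: 34.7
[ -27.6    1.9  104.6   15.1   58.1 -135.4]
```

View pics/e2.png

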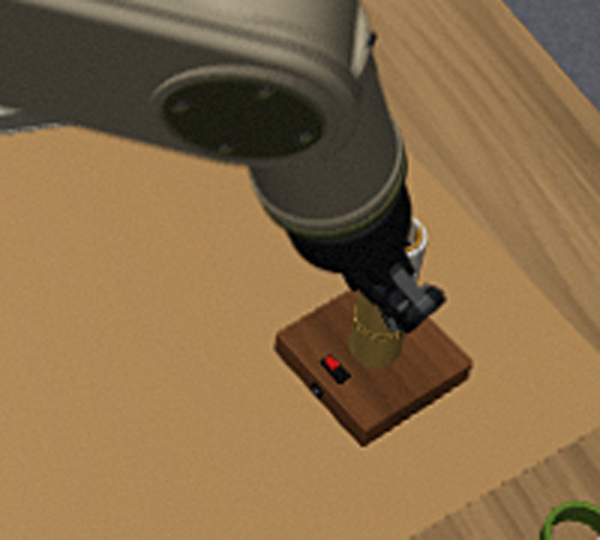

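```bash
python3 -m jog '[[[0,0,0],[0,0,-0.11],-1],[[0,0,0],[0,0,-0.22],-1],[[0,0,0],[0,0,-0.33],-1],[[0,0,0],[0,0,-0.44],-1],[[0,0,0],[0,0,-0.47],-1]]'
python3 - <<'E'
from pl import *
import cv2
print(r.sense()["joint_pos"].round(1))
im=vision.snapshot("wrist");cv2.imwrite("pics/f.png",im[:,:,::-1])
im=vision.snapshot("side");crop(im,280,170,200,180,3,"f2")
E
```

```text
time: 4.57
tool_pos: [612.1, -172.1, 134.8]
tcp_rot: [-90.2, 70.0, -15.9]
ft_force: [-0.5, 0.1, -6.5]
finger_gap: 34.7
[-21.4  -0.3 106.9   2.3  53.5 -96.7]
```

View pics/f.png

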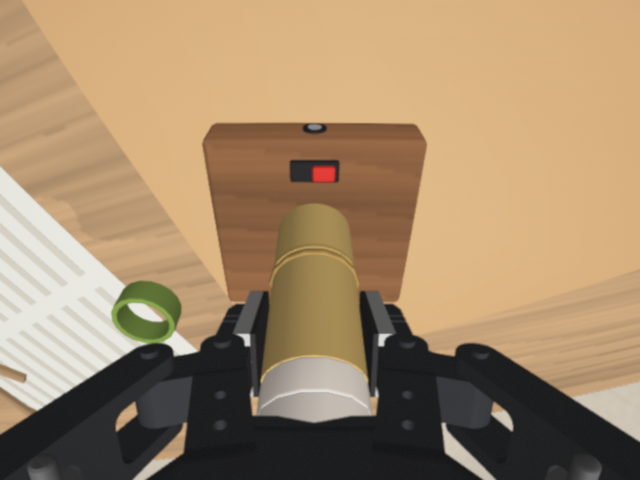

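View pics/f2.png

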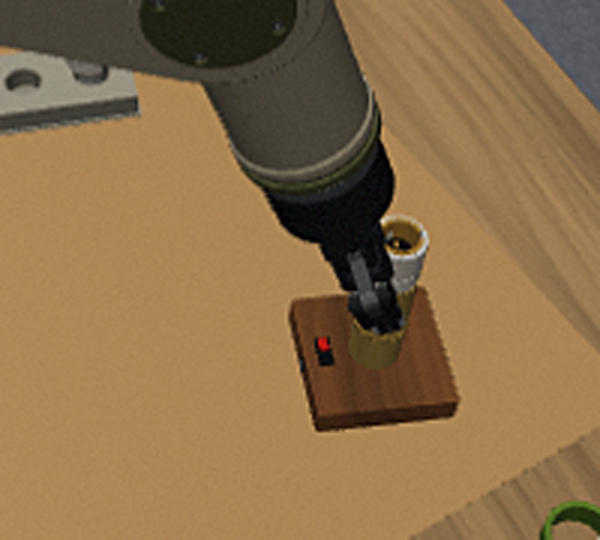

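```bash
python3 - <<'E'
from pl import *
ms=vision.camera_model("side");mw=vision.camera_model("wrist")
S=lambda a:(280+a[0]/3,170+a[1]/3)
L=[]
for a,b in [((316,417),(205,143)),((293,307),(427,143)),((457,403),(230,301)),((428,290),(402,301))]:
    x,e=tri((ms,mw),(S(a),b));L.append(x);print(x.round(1),np.round(e,1))
L=np.array(L);n=np.cross(L[2]-L[0]+L[3]-L[1],L[1]-L[0]+L[3]-L[2]);n/=np.linalg.norm(n);print(n.round(3))
for i,j in((0,1),(2,3),(0,2),(1,3)):print(np.linalg.norm(L[i]-L[j]).round(1))
s=r.sense();R=toolR(s);g=s["tool_pos"]-11*R[:,0];print("grasp",g,"tool x",R[:,0].round(3));c=L.mean(0);print((g-c).round(1),(g-c)@n)
E
```

```text
[ 554.8 -207.8   72.4] [1.9 1.9]
[ 586.7 -111.8   59.8] [1.5 1.5]
[ 648.9 -235.3   69.6] [1.5 1.5]
[ 683.7 -138.5   61.3] [1.7 1.7]
[0.034 0.096 0.995]
101.9
103.2
98.1
100.6
grasp [ 608.67991324 -170.88282923  145.14118951] tool x [ 0.331 -0.092 -0.939]
[-9.8  2.5 79.4] 78.86309242963972
```

```bash
python3 -m jog '[[[0,0,-0.012],[0,0,0],-1],[[0,0,-0.024],[0,0,0],-1],[[0,0,-0.032],[0,0,0],-1],[[0,0,-0.036],[0,0,0],-1],[[0,0,-0.036],[0,0,0],-1]]' 20
python3 -m jog '[[[0,0,-0.002],[0,0,0],-1],[[0,0,-0.004],[0,0,0],-1],[[0,0,-0.004],[0,0,0],-1]]' 20
```

```text
time: 5.08
tool_pos: [611.0, -172.8, 97.3]
tcp_rot: [-89.9, 69.9, -15.4]
ft_force: [-0.8, 1.0, -8.0]
finger_gap: 34.8
time: 5.33
tool_pos: [613.0, -173.4, 96.8]
tcp_rot: [-90.0, 69.5, -15.4]
ft_force: [-0.6, -1.2, -8.1]
finger_gap: 34.7
```

```bash
for i in 1 2 3; do python3 -m jog '[[[0,0,-0.002],[0,0,0],-1],[[0,0,-0.002],[0,0,0],-1]]' ; done
```

```text
time: 5.5
tool_pos: [612.9, -173.3, 94.7]
tcp_rot: [-90.0, 69.6, -15.4]
ft_force: [0.0, 0.3, -7.7]
finger_gap: 34.7
time: 5.67
tool_pos: [612.8, -173.1, 92.4]
tcp_rot: [-90.0, 69.6, -15.4]
ft_force: [-1.5, -0.2, -7.6]
finger_gap: 34.6
time: 5.83
tool_pos: [612.6, -173.1, 90.2]
tcp_rot: [-90.0, 69.6, -15.4]
ft_force: [0.2, 0.7, -7.3]
finger_gap: 35.0
```

```bash
python3 - <<'E'
from pl import *
im=vision.snapshot("side");crop(im,280,170,200,180,3,"g2")
E
```

```text
(no output)
```

View pics/g2.png

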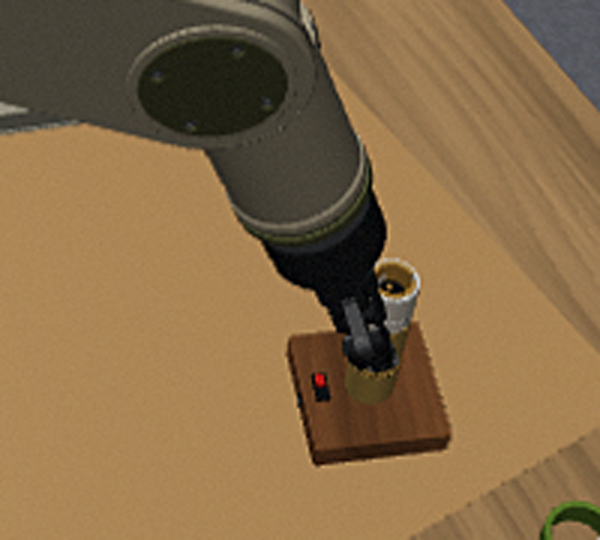

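```bash
for i in 1 2 3 4; do python3 -m jog '[[[0,0,-0.002],[0,0,0],-1],[[0,0,-0.002],[0,0,0],-1]]' | grep -E "pos|force|rot"; done
```

```text
tool_pos: [612.7, -173.1, 88.2]
tcp_rot: [-90.0, 69.6, -15.4]
ft_force: [-1.3, -0.1, -8.4]
tool_pos: [613.3, -173.4, 87.2]
tcp_rot: [-90.0, 69.5, -15.4]
ft_force: [0.1, 0.3, -7.4]
tool_pos: [614.3, -173.7, 87.4]
tcp_rot: [-90.1, 69.4, -15.5]
ft_force: [-12.4, 3.3, 12.1]
tool_pos: [615.5, -174.0, 87.6]
tcp_rot: [-90.1, 69.2, -15.5]
ft_force: [-16.8, 6.0, 23.6]
```

```bash
python3 -m jog '[[[0,0,0.003],[0,0,0],-1],[[0,0,0.003],[0,0,0],-0.1],[[0,0,0.003],[0,0,0],-0.1],[[0,0,0.003],[0,0,0],-0.1]]'
python3 - <<'E'
from pl import *
import cv2
im=vision.snapshot("wrist");cv2.imwrite("pics/h.png",im[:,:,::-1])
im=vision.snapshot("side");crop(im,280,170,200,180,3,"h2")
E
```

```text
time: 6.88
tool_pos: [613.5, -173.4, 86.4]
tcp_rot: [-90.0, 69.5, -15.4]
ft_force: [-3.2, 0.5, 2.2]
finger_gap: 38.5
```

View pics/h.png

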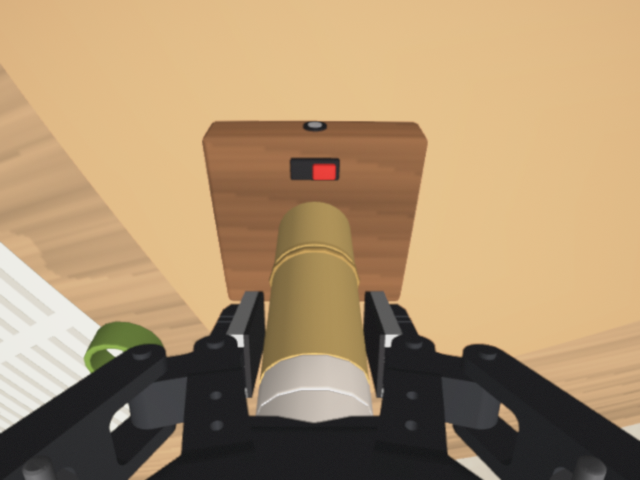

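View pics/h2.png

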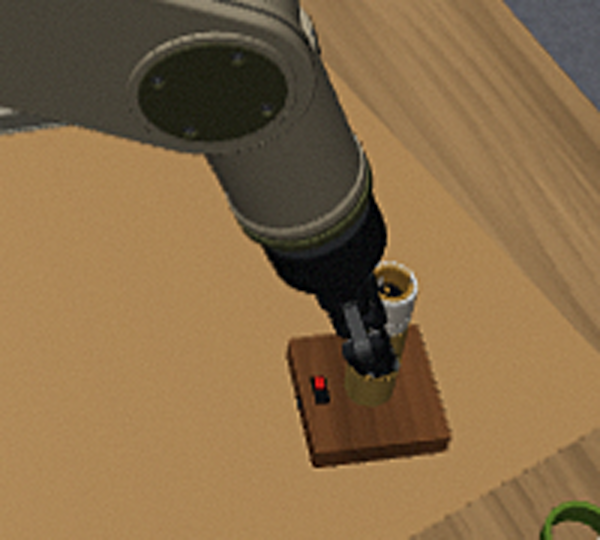

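```bash
python3 -m jog '[[[0,0,0.0],[0,0,0],0.6],[[-0.005,0.001,0.012],[0,0,0],1],[[-0.010,0.003,0.028],[0,0,0],1],[[-0.018,0.005,0.05],[0,0,0],1],[[-0.029,0.008,0.08],[0,0,0],1]]'
python3 -m jog '[[[-0.012,0.003,0.035],[0,0,0],1],[[-0.026,0.006,0.07],[0,0,0],1],[[-0.04,0.01,0.08],[0,0,0],1],[[-0.04,0.01,0.08],[0,0,0],1]]'
python3 - <<'E'
from pl import *
import cv2
im=vision.snapshot("wrist");cv2.imwrite("pics/i.png",im[:,:,::-1])
im=vision.snapshot("side");crop(im,280,170,200,180,3,"i2")
E
```

```text
time: 7.4
tool_pos: [582.5, -164.8, 163.7]
tcp_rot: [-90.0, 69.8, -15.4]
ft_force: [-0.0, -0.1, 0.3]
finger_gap: 85.5
time: 7.73
tool_pos: [544.9, -155.8, 251.2]
tcp_rot: [-90.2, 69.1, -15.6]
ft_force: [-1.1, -0.7, 0.1]
finger_gap: 85.2
```

View pics/i.png

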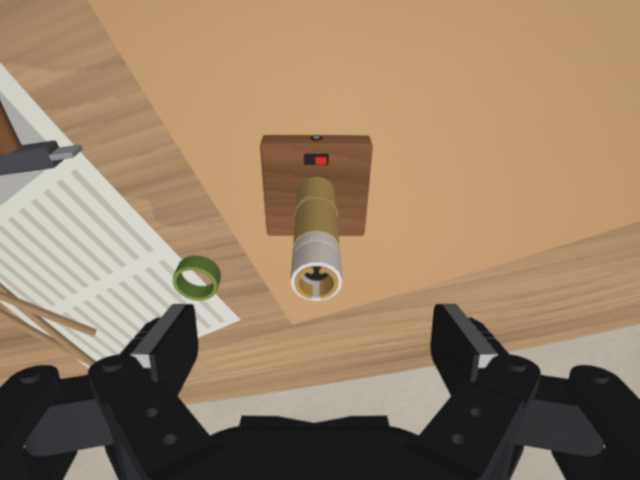

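View pics/i2.png

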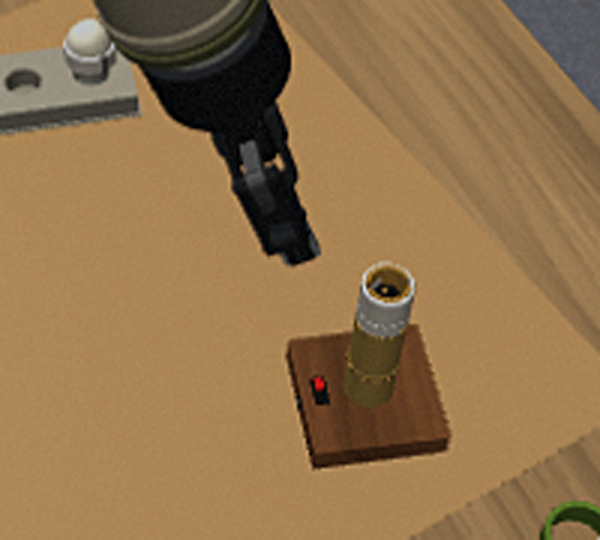

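```bash
python3 - <<'E'
from pl import *
ms=vision.camera_model("side");mw=vision.camera_model("wrist")
S=lambda a:(280+a[0]/3,170+a[1]/3)
print("mouth tri",tri((ms,mw),(S((387,283)),(316.5,281))),"planes",plane(mw,(316.5,281),150),plane(ms,S((387,283)),150))
print("switch",plane(mw,(316.5,159),28))
c=[plane(mw,p,24) for p in((262,147),(371,146),(266,237),(367,236))]
print(np.round(c,1),np.mean(c,0))
cs=[plane(ms,S(p),24) for p in((313,452),(289,342),(449,432),(415,325))];print(np.round(cs,1),np.mean(cs,0))
E
```

```text
mouth tri (array([ 615.69601916, -173.6097238 ,  144.59352276]), [np.float64(2.5854393369091317), np.float64(2.5854393369090785)]) planes [ 607.92646602 -172.94690008  150.        ] [ 615.76994965 -175.08397404  150.        ]
switch [ 576.20498072 -163.76116269   28.        ]
[[ 554.5 -206.7   24. ]
 [ 578.6 -115.6   24. ]
 [ 645.3 -234.9   24. ]
 [ 670.9 -137.2   24. ]] [ 612.29098367 -173.58760709   24.        ]
[[ 554.7 -208.2   24. ]
 [ 581.7 -117.9   24. ]
 [ 650.8 -233.3   24. ]
 [ 675.3 -142.7   24. ]] [ 615.64880245 -175.52855444   24.        ]
```

```bash
cat >> h.py <<'E'
def downR(zang):
    a=np.radians(zang);x=np.array([0,0,-1.]);z=np.array([np.cos(a),np.sin(a),0]);return np.stack([x,np.cross(z,x),z],1)
E
python3 - <<'E'
from h import *
s=r.sense();print(s["joint_pos"].round(1),s["tool_pos"].round(1))
plan((552,204,230),downR(75))
E
```

```text
[-22.7 -17.6 110.5   2.8  66.7 -98. ] [ 544.2 -155.4  246. ]
dpos m [ 0.0078  0.3594 -0.016 ] rotvec [0.0943 0.3457 0.0073]
```

```bash
python3 -m jog '[[[0.035,-0.01,0.0],[0.047,0.115,0.003],1],[[0.07,-0.02,0.0],[0.07,0.22,0.005],1],[[0.07,-0.02,0.0],[0.094,0.346,0.007],1],[[0.07,-0.02,0.0],[0.094,0.346,0.007],1],[[0.07,-0.02,0.0],[0.094,0.346,0.007],1]]'
python3 - <<'E'
from h import *
s=r.sense();print(s["joint_pos"].round(1),s["tool_pos"].round(1),s["tcp_rot"].round(1),toolR(s)[:,0].round(3))
np.save("wc1.npy",vision.camera_model("wrist")["world_to_cam"])
im=vision.snapshot("wrist");cv2.imwrite("pics/j.png",im[:,:,::-1]);crop(im,200,100,230,200,3,"j2")
E
```

```text
time: 8.25
tool_pos: [615.0, -175.5, 234.9]
tcp_rot: [87.7, 88.7, 162.7]
ft_force: [0.8, -0.9, -3.9]
finger_gap: 85.3
[-20.5  14.9  77.4  -0.1  89.  -95.5] [ 615.  -175.5  234.9] [ 87.7  88.7 162.7] [-0.021  0.007 -1.   ]
```

View pics/j2.png

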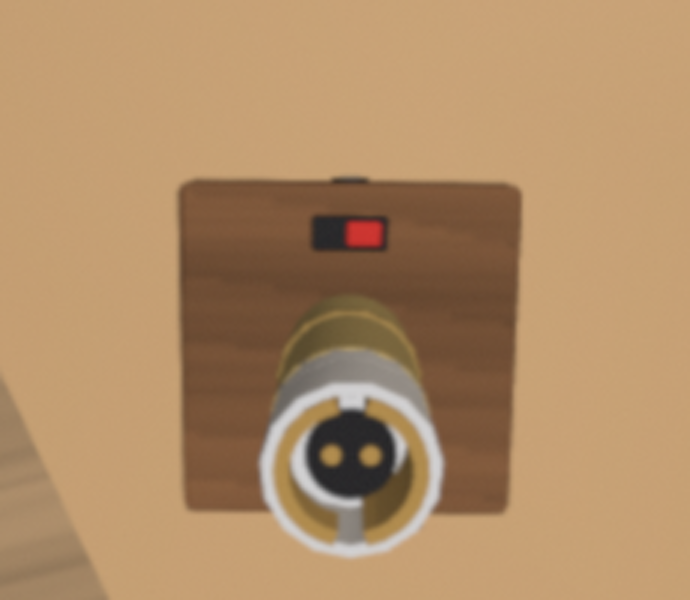

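```bash
cat > lm.py <<'E'
from h import *
m=vision.camera_model("wrist");im=vision.snapshot("wrist")
crop(im,200,100,230,200,3,"k2")
hsv=cv2.cvtColor(im,cv2.COLOR_RGB2HSV)
w=((hsv[...,1]<40)&(hsv[...,2]>165)).astype(np.uint8);w[:, :200]=0;w[:,430:]=0;w[:130]=0;w[300:]=0
cs=max(cv2.findContours(w,0,1)[0],key=cv2.contourArea)
print("white bbox",cv2.boundingRect(cs))
s=r.sense();print(s["tool_pos"].round(1),s["qd"].round(1))
E
python3 lm.py
```

```text
white bbox (286, 227, 61, 58)
[ 613.9 -175.   239. ] [-0.1 -7.8  3.2  0.1 -1.  -0.1]
```

View pics/k2.png

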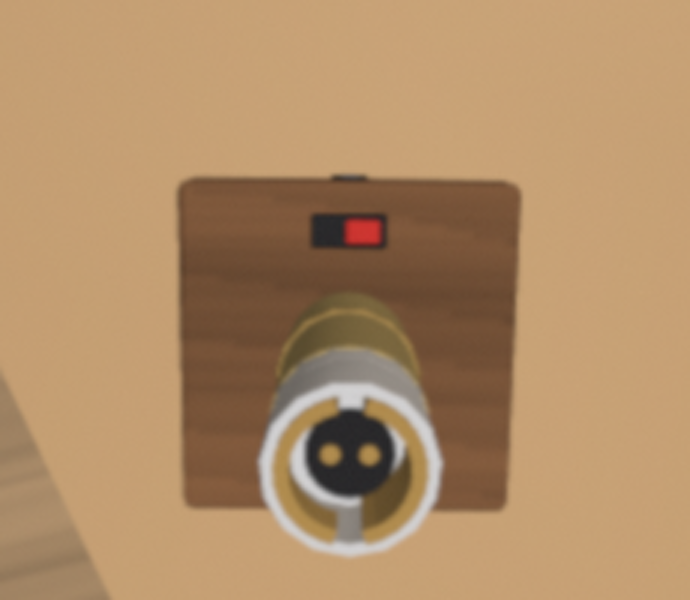

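```bash
cat > lm.py <<'E'
from h import *
vision.snapshot("wrist");vision.snapshot("wrist")
m=vision.camera_model("wrist");s=r.sense();im=vision.snapshot("wrist")
crop(im,200,100,230,200,3,"k3")
hsv=cv2.cvtColor(im,cv2.COLOR_RGB2HSV)
print(s["tool_pos"].round(1),s["qd"].round(1),s["tcp_rot"].round(2))
np.save("wc.npy",m["world_to_cam"])
def cen(mask,name,z):
    n,l,st,c=cv2.connectedComponentsWithStats(mask.astype(np.uint8));
    if n<2:return
    i=1+np.argmax(st[1:,4]);print(name,c[i].round(1),st[i],plane(m,c[i],z).round(1))
    return plane(m,c[i],z)
roi=np.zeros(im.shape[:2],bool);roi[150:300,250:400]=1
cen(roi&(hsv[...,1]>170)&(hsv[...,2]>120)&((hsv[...,0]<6)|(hsv[...,0]>174)),"red",29)
# outer rim of lampholder: non-saturated & bright, ellipse fit on convex hull of lower part
w=(roi&(hsv[...,1]<35)&(hsv[...,2]>195)).astype(np.uint8)
cv2.imwrite("pics/w.png",cv2.resize(w[100:300,200:430]*255,None,fx=3,fy=3))
c=max(cv2.findContours(w,cv2.RETR_EXTERNAL,cv2.CHAIN_APPROX_NONE)[0],key=cv2.contourArea)
e=cv2.fitEllipse(cv2.convexHull(c));print(e,plane(m,e[0],150).round(1))
E
python3 lm.py
```

```text
[ 613.4 -175.   243.9] [-0.1 -4.   0.7 -0.1  0.3  0. ] [ 86.04  89.84 161.04]
red [320.5 173.7] [315 170  12   8  90] [ 582.1 -162.3   29. ]
((316.4981384277344, 252.03805541992188), (54.93505096435547, 56.75022888183594), 82.19377899169922) [ 615.5 -175.6  150. ]
```

View pics/k3.png

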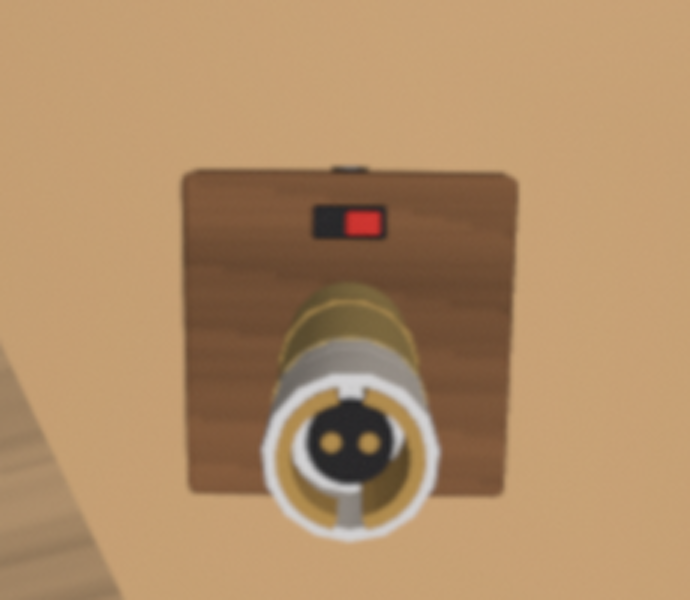

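View pics/w.png

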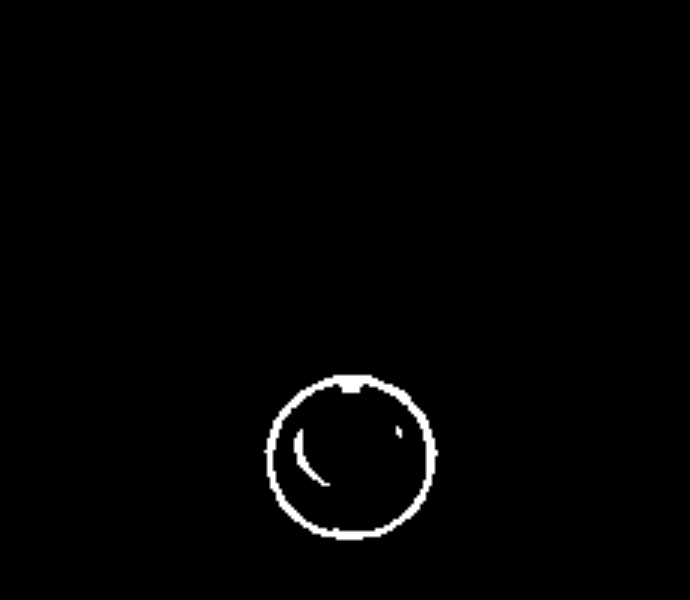

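```bash
python3 - <<'E'
from h import *
m=vision.camera_model("wrist");m["world_to_cam"]=np.load("wc.npy")
P=lambda a,z:plane(m,(200+a[0]/3,100+a[1]/3),z)
A=lambda v:np.degrees(np.arctan2(v[1],v[0])).round(1)
mo=np.array([615.5,-175.6,150])
sw=P((349.5,222),28);print("switch",sw.round(1),A(mo-sw),np.hypot(*(mo-sw)[:2]))
tl,tr,bl,br=[P(a,24) for a in((183,176),(517,179),(188,492),(504,495))]
print(np.round([tl,tr,bl,br],1),A(bl-tl),A(br-tr),A(tr-tl)-90,A(br-bl)-90,np.mean([tl,tr,bl,br],0))
print("slots",A(P((350,528),150)-P((350.5,383),150)))
E
```

```text
switch [ 581.5 -165.8   28. ] -16.1 35.36211872269609
[[ 556.1 -209.6   24. ]
 [ 582.3 -115.    24. ]
 [ 649.9 -236.4   24. ]
 [ 676.5 -140.8   24. ]] -16.0 -15.3 -15.5 -15.599999999999994 [ 616.21680043 -175.4841635    24.        ]
slots -15.1
```

```bash
for d in "0.379" ; do :; done; python3 -m jog '[[[-0.062,0.379,-0.014],[0,0,0],1],[[-0.062,0.379,-0.014],[0,0,0],1],[[-0.062,0.379,-0.014],[0,0,0],1],[[-0.062,0.379,-0.014],[0,0,0],1],[[-0.062,0.379,-0.014],[0,0,0],1]]'
python3 -m jog '[[[-0.028,0.174,-0.006],[0,0,0],1],[[-0.028,0.174,-0.006],[0,0,0],1],[[-0.028,0.174,-0.006],[0,0,0],1],[[-0.028,0.174,-0.006],[0,0,0],1],[[-0.028,0.174,-0.006],[0,0,0],1]]'
python3 - <<'E'
from h import *
for i in range(2):vision.snapshot("wrist")
m=vision.camera_model("wrist");s=r.sense();im=vision.snapshot("wrist")
np.save("wb.npy",m["world_to_cam"]);print(s["tool_pos"].round(1),s["tcp_rot"].round(1),s["qd"].round(1))
cv2.imwrite("pics/l.png",im[:,:,::-1]);crop(im,200,130,230,200,3,"l2")
E
```

```text
time: 8.92
tool_pos: [579.1, 31.8, 240.3]
tcp_rot: [-68.0, 89.8, 6.9]
ft_force: [0.6, 0.1, -0.1]
finger_gap: 85.5
time: 9.33
tool_pos: [550.0, 209.7, 234.2]
tcp_rot: [-14.0, 89.7, 61.3]
ft_force: [-0.6, -0.2, -0.3]
finger_gap: 85.6
[551.  206.5 233.9] [-31.1  89.8  44.1] [-3.4  0.4 -0.2 -1.3  0.4 -1.8]
```

View pics/l2.png

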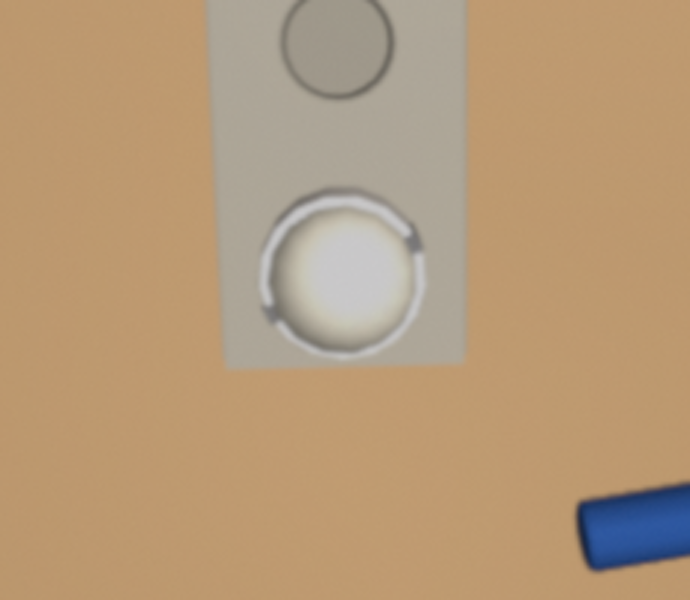

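```bash
python3 - <<'E'
from h import *
m=vision.camera_model("wrist");m["world_to_cam"]=np.load("wb.npy")
P=lambda a,z:plane(m,(200+a[0]/3,130+a[1]/3),z)
a=P((414,239),60);b=P((271.5,313.5),60);d=a-b
print(a,b,(a+b)/2,np.linalg.norm(d),np.degrees(np.arctan2(d[1],d[0])))
print("ring c",P((343,275),60))
print("rear cell",P((337,43),24),"tray edge pts",P((225,368),24),P((466,361),24))
E
```

```text
[547.43429043 225.83271687  60.        ] [557.33014814 184.12328037  60.        ] [552.38221929 204.97799862  60.        ] 42.86729630681329 103.34704076602603
ring c [552.03819663 205.29520359  60.        ]
rear cell [494.32642891 218.85227658  24.        ] tray edge pts [578.33518665 161.55022936  24.        ] [594.82354717 232.58217674  24.        ]
```

```bash
python3 -m jog '[[[0,0,-0.03],[0,0,-0.12],1],[[0,0,-0.06],[0,0,-0.24],1],[[0,0,-0.08],[0,0,-0.36],1],[[0,0,-0.08],[0,0,-0.48],1],[[0,0,-0.08],[0,0,-0.60],1]]'
python3 -m jog '[[[0,0,0],[0,0,-0.12],1],[[0,0,0],[0,0,-0.19],1],[[0,0,0],[0,0,-0.19],1],[[0,0,0],[0,0,-0.19],1]]'
python3 - <<'E'
from h import *
vision.snapshot("wrist");vision.snapshot("wrist")
plan((552.2,205.1,40),downR(30))
E
```

```text
time: 9.9
tool_pos: [551.2, 201.6, 150.5]
tcp_rot: [131.8, 89.8, 171.9]
ft_force: [-0.2, 0.5, 0.1]
finger_gap: 85.3
time: 10.23
tool_pos: [552.7, 202.6, 152.9]
tcp_rot: [41.0, 89.9, 70.8]
ft_force: [-0.2, 0.4, -0.9]
finger_gap: 85.0
dpos m [-0.0003  0.0019 -0.1126] rotvec [-0.0019 -0.      0.0035]
```

```bash
python3 -m jog '[[[0,0.002,-0.035],[0,0,0],1],[[0,0.002,-0.07],[0,0,0],1],[[0,0.002,-0.095],[0,0,0],1],[[0,0.002,-0.112],[0,0,0],1],[[0,0.002,-0.112],[0,0,0],1]]'
python3 - <<'E'
from h import *
vision.snapshot("wrist");vision.snapshot("wrist")
plan((552.2,205.1,40),downR(30))
im=vision.snapshot("wrist");cv2.imwrite("pics/m.png",im[:,:,::-1])
E
```

```text
time: 10.75
tool_pos: [548.7, 204.9, 35.1]
tcp_rot: [153.0, 89.5, -177.2]
ft_force: [0.4, -0.3, -0.2]
finger_gap: 85.4
dpos m [ 0.0003 -0.0008  0.0001] rotvec [-0.0013 -0.0023  0.0038]
```

View pics/m.png

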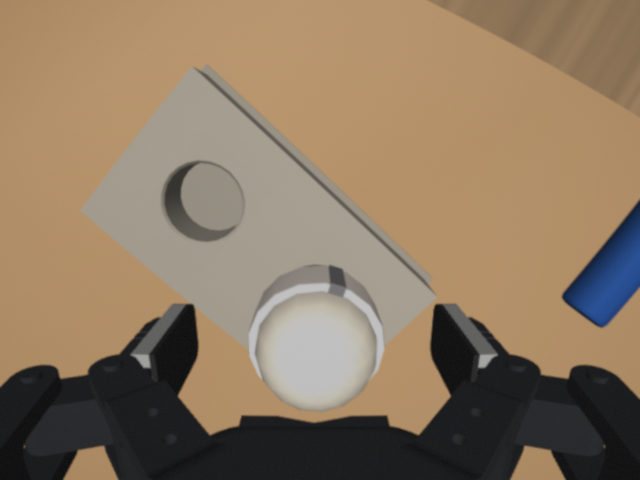

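```bash
python3 -m jog '[[[0,0,0],[0,0,0],-1],[[0,0,0],[0,0,0],-1],[[0,0,0],[0,0,0],-1],[[0,0,0],[0,0,0],-1],[[0,0,0],[0,0,0],-1]]' 45
python3 -m jog '[[[0,0,0.0],[0,0,0],-1],[[0,0,0.0],[0,0,0],-1],[[0,0,0.01],[0,0,0],-1],[[0,0,0.03],[0,0,0],-1],[[0,0,0.06],[0,0,0],-1]]'
python3 - <<'E'
from h import *
vision.snapshot("wrist");vision.snapshot("wrist")
s=r.sense();print(s["tool_pos"],s["finger_gap"],s["ft_force"],s["joint_pos"].round(1))
m=vision.camera_model("wrist");np.save("wg.npy",m["world_to_cam"])
im=vision.snapshot("wrist");cv2.imwrite("pics/n.png",im[:,:,::-1])
E
```

```text
time: 11.32
tool_pos: [553.2, 206.5, 41.5]
tcp_rot: [38.4, 89.9, 68.1]
ft_force: [-1.6, -1.1, 6.0]
finger_gap: 43.4
time: 11.73
tool_pos: [549.9, 205.6, 98.2]
tcp_rot: [148.1, 89.6, 177.9]
ft_force: [0.3, -0.5, -0.5]
finger_gap: 43.3
[555.84816806 207.31361141 106.53305181] 43.701143475315114 [ 1.89466797  0.08644972 -0.02450734] [ 15.4  11.7  94.8   0.1  73.  -14.3]
```

View pics/n.png

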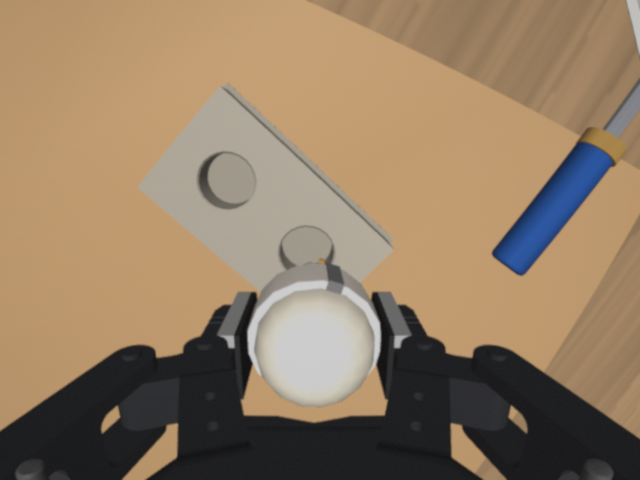

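```bash
python3 - <<'E'
from h import *
for i in range(3):
    s=r.sense();print(s["tool_pos"].round(1),s["tcp_rot"].round(1),s["qd"].round(1));vision.snapshot("wrist")
m=vision.camera_model("wrist");s=r.sense();np.save("wg.npy",m["world_to_cam"])
im=vision.snapshot("wrist");crop(im,220,240,200,180,4,"n2");print(s["tool_pos"],toolR(s).round(3))
np.savez("g.npz",p=s["tool_pos"],R=toolR(s))
E
```

```text
[554.8 207.  104.2] [ 3.4 89.6 33.1] [ 0.   2.   2.8  0.1 -1.1 -0.1]
[553.5 206.7 102.1] [19.5 89.8 49.3] [-0.1  1.7  2.2 -0.  -0.4 -0. ]
[552.4 206.4 100.5] [69.3 89.9 99.1] [-0.   1.3  1.4 -0.  -0.1  0. ]
[551.7059524  206.15056599  99.51084032] [[-0.002 -0.496  0.868]
 [ 0.001  0.868  0.496]
 [-1.     0.002 -0.001]]
```

View pics/n2.png

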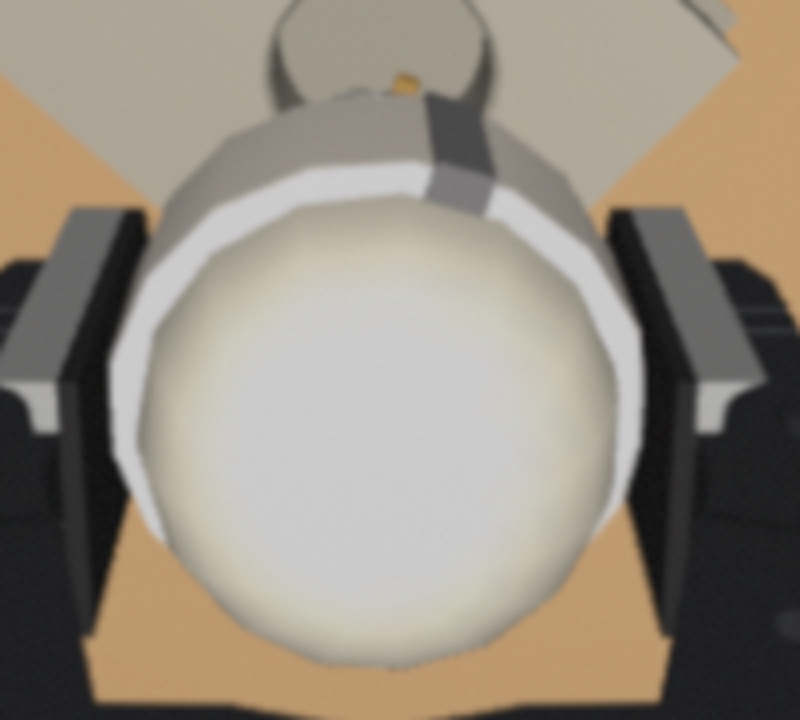

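```bash
python3 - <<'E'
from h import *
m=vision.camera_model("wrist");m["world_to_cam"]=np.load("wg.npy");g=np.load("g.npz");p,R=g["p"],g["R"]
P=lambda a,z:plane(m,(220+a[0]/4,240+a[1]/4),z)
for h in(17,20,23):
    a=P((460,184),p[2]+h);l=P((110,365),p[2]+h);q=P((643,362),p[2]+h)
    c=(l+q)/2;v=a-p;v2=R.T@v
    print(h,"mark tool",v2.round(1),"ang",np.degrees(np.arctan2(v[1],v[0])).round(1),"l,r tool",(R.T@(l-p)).round(1),(R.T@(q-p)).round(1))
print("zang",np.degrees(np.arctan2(R[1,2],R[0,2])))
E
```

```text
17 mark tool [-17.   18.5   6.4] ang 100.5 l,r tool [-17.    2.4 -22.3] [-17.    2.7  21.8]
20 mark tool [-20.   19.7   6.3] ang 102.0 l,r tool [-20.    4.  -21.7] [-20.    4.3  21.3]
23 mark tool [-23.   20.9   6.1] ang 103.4 l,r tool [-23.    5.6 -21.1] [-23.    5.9  20.7]
zang 29.734351517685774
```

```bash
python3 -m jog '[[[0,0,0.025],[0,0,0],-1],[[0,0,0.06],[0,0,0],-1],[[0,-0.01,0.1],[0,0,0.1],-1],[[0.005,-0.035,0.125],[0,0,0.22],-1],[[0.01,-0.065,0.125],[0,0,0.34],-1]]'
python3 -m jog '[[[0.005,-0.032,0],[0,0,0.12],-1],[[0.01,-0.064,0],[0,0,0.24],-1],[[0.016,-0.096,0],[0,0,0.36],-1],[[0.021,-0.128,0],[0,0,0.48],-1],[[0.026,-0.16,0],[0,0,0.6],-1]]'
python3 -m jog '[[[0.005,-0.032,0],[0,0,0.12],-1],[[0.01,-0.064,0],[0,0,0.142],-1],[[0.015,-0.090,0],[0,0,0.142],-1],[[0.018,-0.1,0],[0,0,0.142],-1],[[0.018,-0.1,0],[0,0,0.142],-1]]'
python3 - <<'E'
from h import *
for i in range(6):vision.snapshot("wrist")
s=r.sense();print(s["time"],s["tool_pos"].round(1),s["qd"].round(1),s["joint_pos"].round(1),s["finger_gap"])
plan((615.5,-175.5,215),downR(91.7))
E
```

```text
time: 12.5
tool_pos: [564.8, 142.5, 231.7]
tcp_rot: [-26.2, 89.5, 23.6]
ft_force: [1.3, -1.2, 0.2]
finger_gap: 43.9
time: 12.92
tool_pos: [587.6, -20.2, 223.5]
tcp_rot: [90.5, 89.7, 174.4]
ft_force: [0.1, 0.4, -0.5]
finger_gap: 43.4
time: 13.33
tool_pos: [605.8, -121.1, 223.4]
tcp_rot: [88.9, 89.8, -179.6]
ft_force: [-0.3, -0.9, -0.6]
finger_gap: 43.4
13.6333 [ 606.2 -117.2  224.9] [-0.1 -0.2 -0.1 -0.2 -0.1 -0.1] [ -15.7   10.6   83.3   -0.    86.2 -107.5] 43.77286131256979
dpos m [ 0.0093 -0.0583 -0.0099] rotvec [-0.0002 -0.0023 -0.0021]
```

```bash
python3 - <<'E'
from h import *
m=vision.camera_model("wrist");s=r.sense();im=vision.snapshot("wrist");np.save("wg.npy",m["world_to_cam"]);np.savez("g.npz",p=s["tool_pos"],R=toolR(s))
cv2.imwrite("pics/o.png",im[:,:,::-1]);crop(im,60,150,330,230,2.4,"o2")
im=vision.snapshot("side");crop(im,280,110,220,200,3,"o3")
E
```

```text
(no output)
```

View pics/o.png

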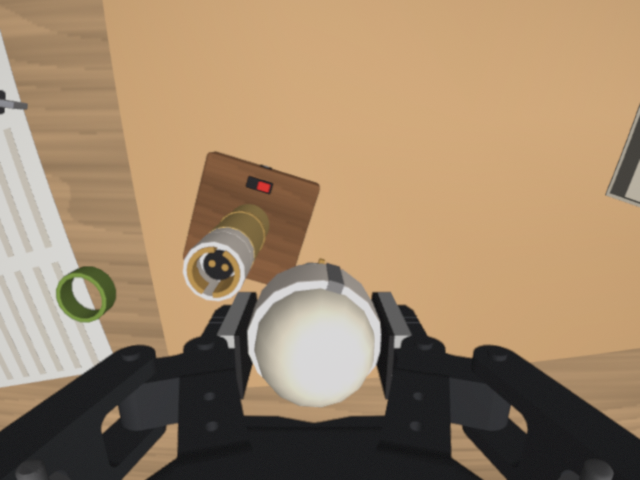

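View pics/o3.png

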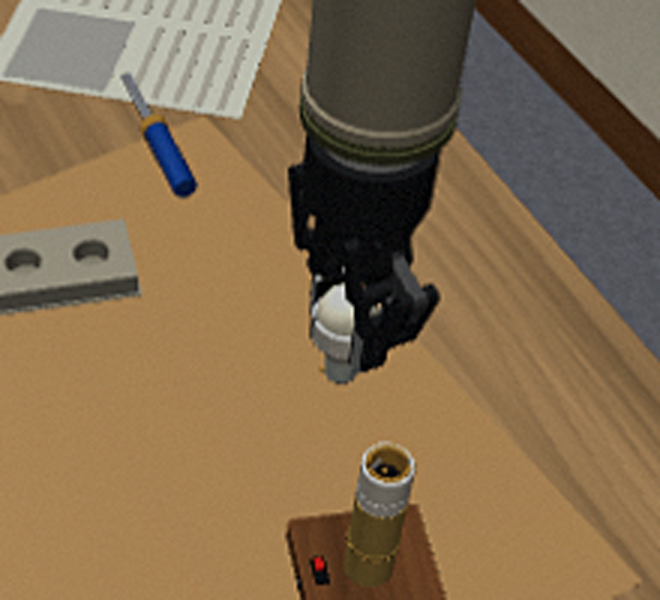

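```bash
python3 - <<'E'
from h import *
im=cv2.imread("pics/o.png")[:,:,::-1].copy()
m=vision.camera_model("wrist");m["world_to_cam"]=np.load("wg.npy");g=np.load("g.npz");p,R=g["p"],g["R"]
hsv=cv2.cvtColor(im,cv2.COLOR_RGB2HSV)
w=((hsv[...,1]<35)&(hsv[...,2]>185)).astype(np.uint8);w[:235]=0;w[310:]=0;w[:,:178]=0;w[:,250:]=0
c=max(cv2.findContours(w,0,cv2.CHAIN_APPROX_NONE)[0],key=cv2.contourArea);e=cv2.fitEllipse(cv2.convexHull(c));print(e,plane(m,e[0],150).round(1))
cv2.imwrite("pics/p.png",np.hstack([cv2.resize(im[225:305,175:255,::-1],None,fx=5,fy=5),cv2.resize(im[250:330,280:360,::-1],None,fx=5,fy=5)]))
for px in((321.5,262),):
    for h in(-30,):print("pin tool",(R.T@(plane(m,px,p[2]+h)-p)).round(1))
E
```

```text
((213.55931091308594, 270.91156005859375), (57.21799087524414, 62.44999313354492), 116.43024444580078) [ 615.1 -175.3  150. ]
pin tool [30.  12.6  1.4]
```

View pics/p.png

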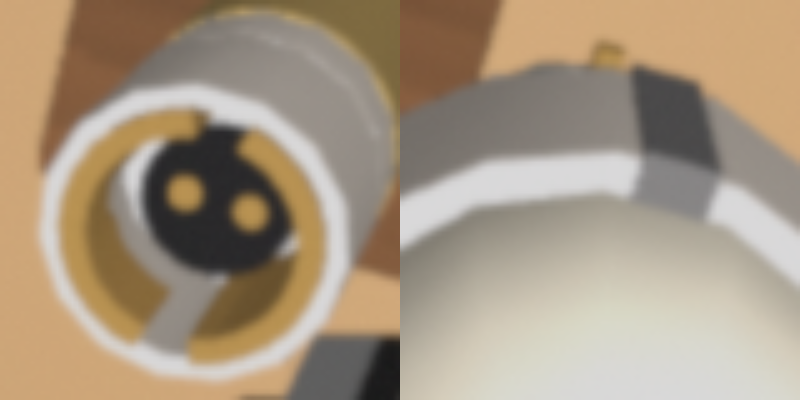

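```bash
python3 - <<'E'
from h import *
m=vision.camera_model("wrist");m["world_to_cam"]=np.load("wg.npy");g=np.load("g.npz");p,R=g["p"],g["R"]
P=lambda a,h:(R.T@(plane(m,(280+(a[0]-400)/5,250+a[1]/5),p[2]+h)-p)).round(1)
print("top in/out",P((676,210),20),P((678,167),20),"edges",P((640,160),20),P((718,180),20),"bot",P((665,80),2),"edges",P((635,70),2),P((698,85),2))
print("pin",P((608,50),-29),P((608,50),-31),P((594,50),-30),P((625,50),-30))
# expected pixel of pin for bulb axis at tool origin and angles
for a in(5,10,14,17.5):
    a=np.radians(a)
    for rr in(14,11):
        q=p+R@np.array([30,rr*np.cos(a),rr*np.sin(a)]);print(np.degrees(a),rr,proj(m,q).round(1))
E
```

```text
top in/out [-20.   19.1   4.7] [-19.9  21.9   4.8] edges [-19.9  22.4   2.5] [-19.9  21.1   7.3] bot [-1.9 21.5  4.8] edges [-1.9 22.3  2.7] [-1.9 21.2  7.2]
pin [29.  13.9  1.4] [31.  13.2  1.5] [30.  13.5  0.2] [30.  13.5  2.9]
5.0 14 [321.1 259.1]
5.0 11 [320.5 265.6]
10.0 14 [323.9 259.5]
10.0 11 [322.6 265.9]
14.0 14 [326.1 259.9]
14.0 11 [324.3 266.3]
17.5 14 [327.9 260.4]
17.5 11 [325.8 266.6]
```

```bash
python3 - <<'E'
from h import *
m=vision.camera_model("wrist");g=np.load("g.npz")
for T in (np.load("wg.npy"),m["world_to_cam"]):
    m["world_to_cam"]=T;p,R=g["p"],g["R"]
    for px in((247.5,331),(380.75,331),(314.1,331),(335.1,286.5),(321.6,260)):
        print(px,(R.T@(plane(m,px,p[2]+(20 if px[1]>270 else -30))-p)).round(2))
s=r.sense();print(s["tool_pos"]-p,np.degrees(np.arctan2(R[1,2],R[0,2])))
im=vision.snapshot("wrist");crop(im,220,240,200,180,4,"q2")
E
```

```text
(247.5, 331) [-19.99   5.49 -23.29]
(380.75, 331) [-19.98   5.5   19.65]
(314.1, 331) [-19.99   5.58  -1.83]
(335.1, 286.5) [-19.95  20.89   4.68]
(321.6, 260) [30.03 13.54  1.45]
(247.5, 331) [-19.99   5.29 -23.67]
(380.75, 331) [-19.98   5.3   19.35]
(314.1, 331) [-19.99   5.38  -2.17]
(335.1, 286.5) [-19.95  20.72   4.36]
(321.6, 260) [30.03 13.36  1.1 ]
[ 0.10047789 -0.33283708  0.23451734] 91.82205079252698
```

View pics/q2.png

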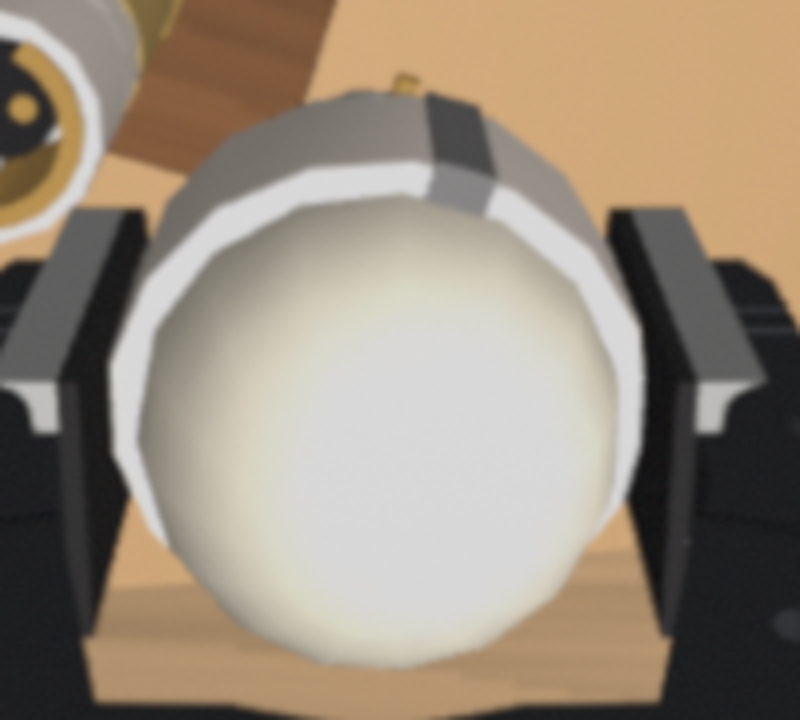

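```bash
python3 -m jog '[[[0.004,-0.025,0],[0,0,-0.02],-1],[[0.009,-0.05,0],[0,0,-0.02],-1],[[0.009,-0.056,-0.005],[0,0,-0.02],-1],[[0.009,-0.056,-0.015],[0,0,-0.02],-1],[[0.009,-0.056,-0.022],[0,0,-0.02],-1]]'
python3 - <<'E'
from h import *
for i in range(6):vision.snapshot("wrist")
s=r.sense();print(s["time"],s["tool_pos"].round(1),s["qd"].round(1),s["ft_force"].round(1))
m=vision.camera_model("wrist");np.save("wg.npy",m["world_to_cam"]);np.savez("g.npz",p=s["tool_pos"],R=toolR(s))
im=vision.snapshot("wrist");crop(im,220,160,200,180,4,"r1")
im=vision.snapshot("side");crop(im,370,190,80,110,5,"r2");cv2.imwrite("pics/side_r.png",im[:,:,::-1])
im=vision.snapshot("top");crop(im,340,150,120,120,5,"r3")
E
```

```text
time: 14.2
tool_pos: [614.9, -174.3, 201.7]
tcp_rot: [76.7, 89.8, 167.3]
ft_force: [-0.8, -0.1, -0.7]
finger_gap: 43.6
14.5 [ 615.4 -173.9  203.3] [-0.2 -0.2 -0.5 -0.   0.  -0.1] [ 0.3  0.  -0.6]
```

View pics/r1.png

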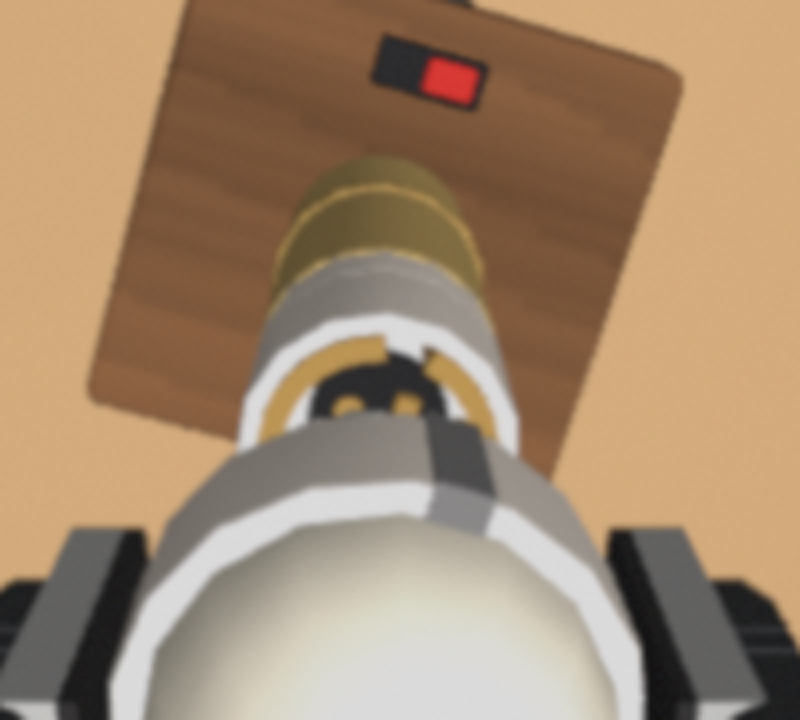

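View pics/r2.png

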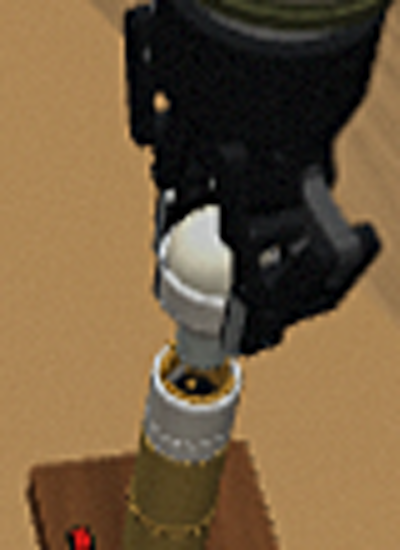

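```bash
python3 -m jog '[[[0,0,-0.004],[0,0,0],-1],[[0,0,-0.008],[0,0,0],-1],[[0,0,-0.012],[0,0,0],-1],[[0,0,-0.012],[0,0,0],-1],[[0,0,-0.012],[0,0,0],-1]]'
for i in 1 2 3 ; do python3 -m jog '[[[0,0,-0.002],[0,0,0],-1],[[0,0,-0.002],[0,0,0],-1],[[0,0,-0.002],[0,0,0],-1]]' | grep -E "pos|force"; done
```

```text
time: 15.07
tool_pos: [614.8, -174.6, 190.2]
tcp_rot: [83.8, 89.8, 174.4]
ft_force: [0.5, -0.6, -0.4]
finger_gap: 43.9
tool_pos: [615.2, -174.8, 189.0]
ft_force: [0.6, 0.7, -1.6]
tool_pos: [615.2, -174.7, 186.9]
ft_force: [0.2, 0.0, -0.6]
tool_pos: [615.6, -174.6, 185.6]
ft_force: [0.0, 1.9, 4.1]
```

```bash
python3 -m jog '[[[0,0.001,0.0],[0,0,0],-1],[[0,0.001,-0.001],[0,0,0],-1],[[0,0.001,-0.002],[0,0,0],-1],[[0,0.001,-0.002],[0,0,0],-1]]' | grep -E "pos|force"
python3 -m jog '[[[0,0.000,-0.001],[0,0,0],-1],[[0,0.00,-0.002],[0,0,0],-1],[[0,0.00,-0.002],[0,0,0],-1]]' | grep -E "pos|force"
python3 - <<'E'
from h import *
im=vision.snapshot("wrist");crop(im,220,160,200,180,4,"s1")
E
```

```text
tool_pos: [615.0, -173.6, 182.3]
ft_force: [0.5, -0.3, -0.7]
tool_pos: [615.1, -173.7, 180.6]
ft_force: [2.0, 0.1, -1.1]
```

View pics/s1.png

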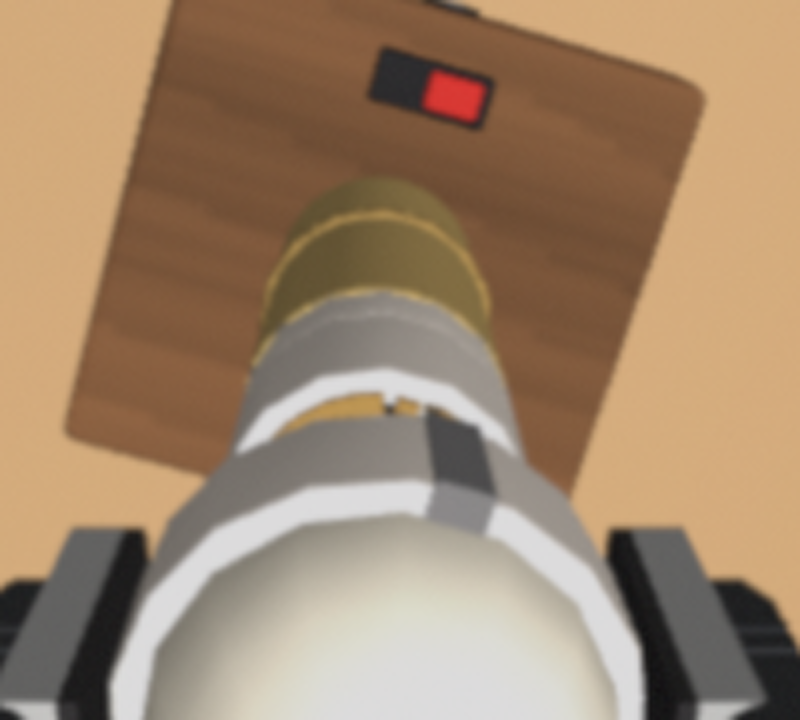

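```bash
for i in 1 2 3 4; do python3 -m jog '[[[0,0.000,-0.001],[0,0,0],-1],[[0,0.00,-0.002],[0,0,0],-1],[[0,0.00,-0.002],[0,0,0],-1]]' | grep -E "pos|force"; done
```

```text
tool_pos: [615.2, -173.7, 178.7]
ft_force: [0.9, 1.2, -1.0]
tool_pos: [615.2, -173.7, 176.7]
ft_force: [0.2, 0.5, -0.3]
tool_pos: [615.4, -173.8, 175.3]
ft_force: [-0.4, 0.9, 2.8]
tool_pos: [615.4, -173.8, 173.3]
ft_force: [0.2, 2.0, 5.2]
```

```bash
for i in 1 2 3; do python3 -m jog '[[[0,0.000,-0.001],[0,0,0],-1],[[0,0.00,-0.002],[0,0,0],-1],[[0,0.00,-0.002],[0,0,0],-1]]' | grep -E "pos|force|gap"; done
```

```text
tool_pos: [615.6, -173.8, 171.7]
ft_force: [-0.1, 1.7, 6.9]
finger_gap: 43.9
tool_pos: [615.7, -173.8, 170.0]
ft_force: [-1.3, 1.7, 9.0]
finger_gap: 44.1
tool_pos: [615.8, -173.8, 168.4]
ft_force: [-1.0, 1.4, 10.3]
finger_gap: 43.6
```

```bash
python3 -m jog '[[[0,0.000,-0.001],[0,0,0],-1],[[0,0.00,-0.0025],[0,0,0],-1],[[0,0.00,-0.0025],[0,0,0],-1],[[0,0.00,-0.0025],[0,0,0],-1]]' | grep -E "pos|force|gap"
python3 - <<'E'
from h import *
print(r.sense()["ft_force"],r.sense()["tool_pos"],r.sense()["wrist_torque"],r.sense()["joint_pos"].round(1))
im=vision.snapshot("wrist");crop(im,220,160,200,180,4,"t1")
E
```

```text
tool_pos: [616.0, -173.8, 166.5]
ft_force: [-2.7, 2.7, 12.8]
finger_gap: 43.7
[-2.66222936  2.72961541 12.82612017] [ 616.01707056 -173.80391466  166.5110528 ] [ 0.55517822  0.48443261 -0.02852743] [ -20.3   16.    83.3   -0.    80.7 -110.9]
```

View pics/t1.png

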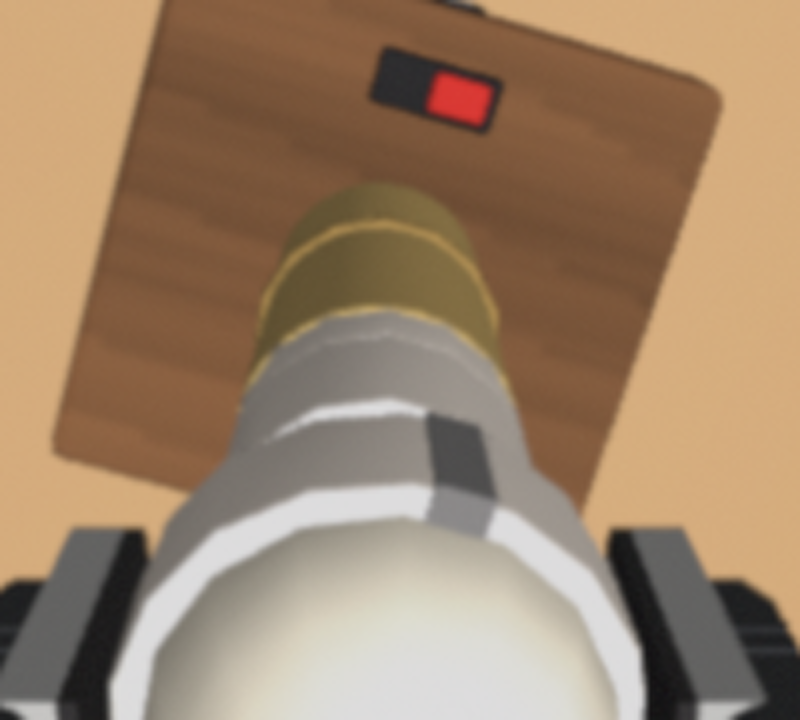

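```bash
python3 -m jog '[[[0,0,-0.0005],[0,0,-0.05],-1],[[0,0,-0.0005],[0,0,-0.10],-1],[[0,0,-0.0005],[0,0,-0.15],-1],[[0,0,-0.0005],[0,0,-0.20],-1]]' | grep -E "pos|force|gap|rot"
python3 - <<'E'
from h import *
s=r.sense();print(s["wrist_torque"],s["joint_pos"].round(1))
im=vision.snapshot("wrist");crop(im,220,160,200,180,4,"t2")
E
```

```text
tool_pos: [616.4, -174.3, 166.4]
tcp_rot: [-123.4, 89.9, -44.4]
ft_force: [-1.4, 2.2, 12.9]
finger_gap: 44.0
[ 0.1678238   0.27876081 -0.02372966] [-20.4  16.   83.3  -0.   80.7 -99.3]
```

View pics/t2.png

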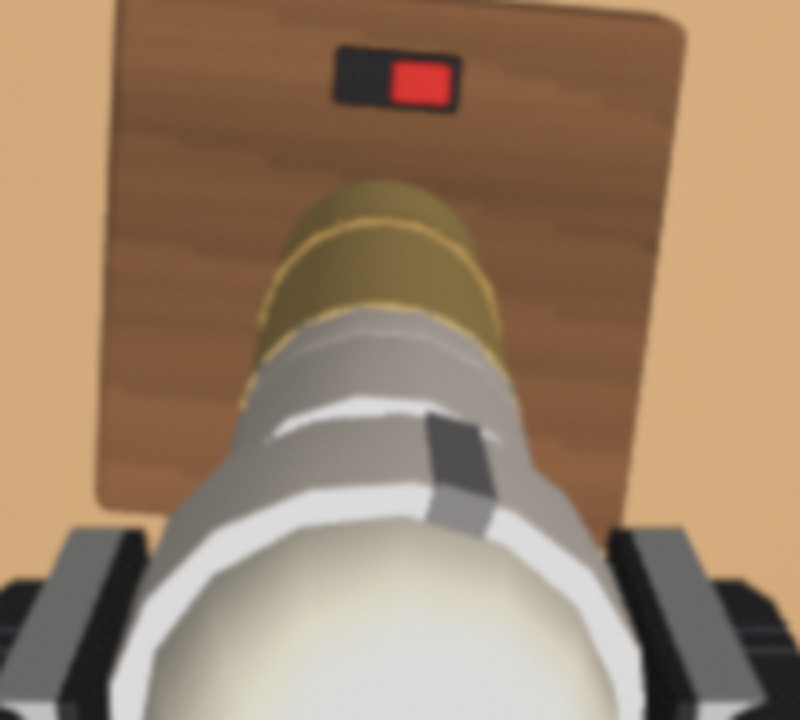

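```bash
for i in 1 2 3 4; do python3 -m jog '[[[0,0,0],[0,0,-0.06],-1],[[0,0,0],[0,0,-0.12],-1],[[0,0,0],[0,0,-0.18],-1],[[0,0,0],[0,0,-0.24],-1]]' | grep -E "pos|force"; python3 -c "
from bench import r;s=r.sense();print(s['wrist_torque'].round(3),s['joint_pos'][5].round(1))"; done
```

```text
tool_pos: [616.5, -174.6, 166.6]
ft_force: [-1.0, -0.3, 12.8]
[0.074 0.139 0.039] -85.6
tool_pos: [616.6, -174.6, 166.6]
ft_force: [-1.6, 0.0, 13.3]
[ 0.017  0.1   -0.006] -71.8
tool_pos: [616.6, -174.7, 166.7]
ft_force: [-1.6, -0.5, 12.2]
[ 0.021  0.098 -0.   ] -58.1
tool_pos: [616.6, -174.7, 166.6]
ft_force: [0.1, 0.6, 12.3]
[-0.032  0.131  0.054] -44.4
```

```bash
for i in 1 2 3 4; do python3 -m jog '[[[0,0,0],[0,0,-0.03],-1],[[0,0,0],[0,0,-0.06],-1],[[0,0,0],[0,0,-0.06],-1]]' | grep -E "pos|force"; python3 -c "
from bench import r;s=r.sense();print(s['wrist_torque'].round(3),s['joint_pos'][5].round(1))"; done
```

```text
tool_pos: [616.7, -174.7, 166.7]
ft_force: [-0.4, -0.0, 12.1]
[-0.033  0.067 -0.011] -41.0
tool_pos: [616.7, -174.7, 166.7]
ft_force: [-0.4, -0.9, 12.9]
[-0.023  0.063  0.05 ] -37.6
tool_pos: [616.7, -174.7, 166.7]
ft_force: [-0.1, -0.5, 12.7]
[-0.085  0.051 -0.017] -34.1
tool_pos: [616.7, -174.7, 166.7]
ft_force: [-0.5, -0.9, 12.9]
[-0.035  0.044  0.024] -30.7
```

```bash
for i in 1 2 3; do python3 -m jog '[[[0,0,0],[0,0,-0.03],-1],[[0,0,0],[0,0,-0.05],-1],[[0,0,0],[0,0,-0.05],-1]]' | grep -E "pos|force"; python3 -c "
from bench import r;s=r.sense();print(s['time'],s['wrist_torque'].round(3),s['joint_pos'][5].round(1))"; done; python3 - <<'E'
from h import *
s=r.sense();R=toolR(s);print("zang",np.degrees(np.arctan2(R[1,2],R[0,2])))
im=vision.snapshot("wrist");cv2.imwrite("pics/u1.png",im[:,:,::-1])
E
```

```text
tool_pos: [616.6, -174.7, 166.6]
ft_force: [-0.7, 0.5, 12.2]
21.55 [-0.051  0.049  0.045] -27.9
tool_pos: [616.4, -174.7, 166.6]
ft_force: [-2.6, -0.4, 13.2]
21.8 [-0.017  0.314  0.038] -25.0
tool_pos: [616.3, -174.6, 166.6]
ft_force: [-2.6, -0.8, 14.2]
22.05 [-0.042  0.429  0.206] -22.1
zang 1.693061530772185
```

View pics/u1.png

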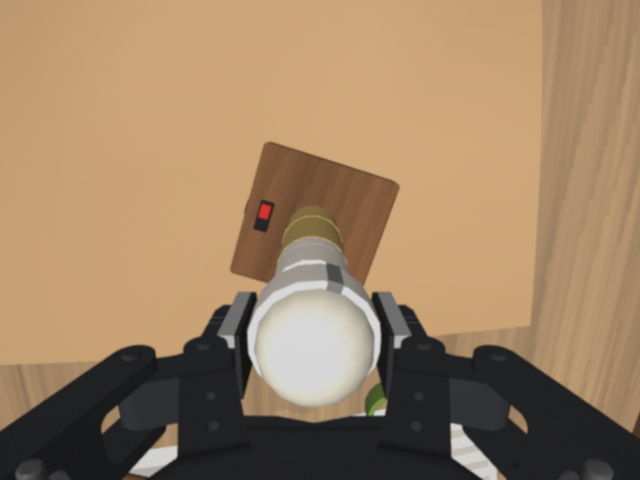

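```bash
python3 - <<'E'
from h import *
m=vision.camera_model("wrist")
a,b,c=[plane(m,q,24) for q in((266,144),(398,185),(232,271))]
d=b-a;e=a-c;print(np.hypot(*d[:2]),np.degrees(np.arctan2(d[1],d[0])),np.hypot(*e[:2]),np.degrees(np.arctan2(e[1],e[0])))
s=r.sense();print(s["wrist_torque"].round(2),s["ft_force"].round(1),s["tool_pos"].round(1))
E
```

```text
95.89714002295452 -15.208770878825772 95.88685236864703 74.70970643506091
[-0.02  0.47  0.15] [-2.   0.4 13.7] [ 616.3 -174.6  166.6]
```

```bash
python3 -m jog '[[[0,0,0],[0,0,-0.03],-1],[[0,0,0],[0,0,-0.04],-1],[[0,0,0],[0,0,-0.04],-1],[[0,0,0],[0,0,-0.04],-1]]' | grep -E "pos|force"; python3 -c "
from bench import r;s=r.sense();print(s['time'],s['wrist_torque'].round(3),s['joint_pos'][5].round(1))"
```

```text
tool_pos: [616.2, -174.6, 166.6]
ft_force: [-2.7, -0.4, 13.7]
22.4333 [-0.075  0.53   0.299] -19.9
```

```bash
for i in 1 2 3 4; do python3 -m jog '[[[0,0,0.001],[0,0,0],-1],[[0,0,0.001],[0,0,0],-1],[[0,0,0.001],[0,0,0],-1]]' | grep -E "pos|force"; python3 -c "
from bench import r;s=r.sense();print(s['time'],s['wrist_torque'].round(3),s['joint_pos'][5].round(1))"; done
```

```text
tool_pos: [616.1, -174.5, 166.8]
ft_force: [-0.7, -1.2, 9.7]
22.6833 [-0.156  0.035  0.245] -19.9
tool_pos: [616.0, -174.4, 167.1]
ft_force: [-0.1, -1.1, 7.4]
22.9333 [-0.184 -0.198  0.242] -19.9
tool_pos: [615.7, -174.2, 167.7]
ft_force: [2.0, -2.2, 6.3]
23.1833 [-0.346 -0.26   0.222] -19.9
tool_pos: [615.4, -174.1, 168.3]
ft_force: [0.7, -1.9, 5.5]
23.4333 [-0.392 -0.181  0.135] -19.9
```

```bash
for i in 1 2 3; do python3 -m jog '[[[0,0,0.001],[0,0,0],-1],[[0,0,0.001],[0,0,0],-1],[[0,0,0.001],[0,0,0],-1]]' | grep -E "pos|force"; python3 -c "
from bench import r;s=r.sense();print(s['time'],s['wrist_torque'].round(3),s['joint_pos'][5].round(1))"; done
```

```text
tool_pos: [615.1, -173.9, 169.1]
ft_force: [-0.4, -2.0, 5.0]
23.6833 [-0.438  0.012  0.162] -19.9
tool_pos: [614.9, -173.8, 170.0]
ft_force: [-1.1, -2.0, 4.4]
23.9333 [-0.429  0.229  0.187] -19.9
tool_pos: [614.8, -173.7, 170.7]
ft_force: [-2.7, -3.0, 3.3]
24.1833 [-0.411  0.358  0.116] -19.9
```

```bash
for i in 1 2; do python3 -m jog '[[[0,0,0.001],[0,0,0],-1],[[0,0,0.001],[0,0,0],-1],[[0,0,0.001],[0,0,0],-1]]' | grep -E "pos|force"; python3 -c "
from bench import r;s=r.sense();print(s['time'],s['wrist_torque'].round(3),s['joint_pos'][5].round(1))"; done
python3 - <<'E'
from h import *
im=vision.snapshot("wrist");cv2.imwrite("pics/v1.png",im[:,:,::-1]);crop(im,220,120,200,180,4,"v1c")
im=vision.snapshot("side");crop(im,340,190,120,130,5,"v2")
E
```

```text
tool_pos: [614.6, -173.3, 171.1]
ft_force: [-2.7, 0.0, -1.2]
24.4333 [-0.156  0.398  0.068] -19.9
tool_pos: [614.8, -173.2, 171.8]
ft_force: [-0.3, 0.8, -8.1]
24.6833 [-0.033 -0.064  0.016] -19.9
```

View pics/v1c.png

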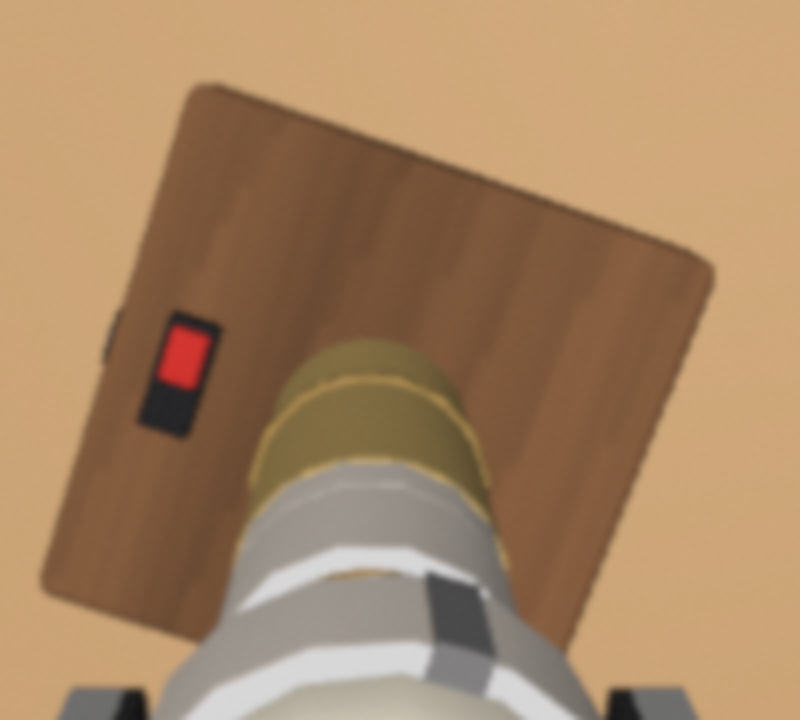

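View pics/v2.png

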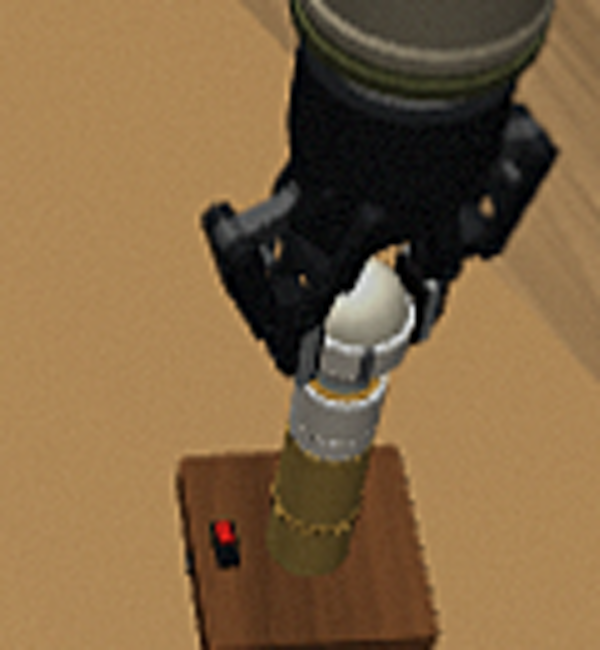

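```bash
python3 -m jog '[[[0,0,-0.0005],[0,0,0],-1],[[0,0,-0.001],[0,0,0],-1],[[0,0,-0.0015],[0,0,0],-1],[[0,0,-0.0015],[0,0,0],-1],[[0,0,-0.0015],[0,0,0],-1]]' | grep -E "pos|force"; python3 - <<'E'
from h import *
for i in range(4):vision.snapshot("side")
s=r.sense();print(s['time'],s['wrist_torque'].round(3),s["ft_force"].round(1),s["tool_pos"].round(1),s["qd"].round(2))
im=vision.snapshot("wrist");cv2.imwrite("pics/x1.png",im[:,:,::-1])
im=vision.snapshot("side");crop(im,340,190,120,130,5,"x2")
E
```

```text
tool_pos: [615.4, -173.8, 172.0]
ft_force: [-2.0, 0.1, -2.3]
25.4 [ 0.071  0.472 -0.008] [-2.6  0.1 -1.2] [ 615.4 -173.8  171.9] [ 0.    0.07  0.09  0.03  0.01 -0.04]
```

View pics/x1.png

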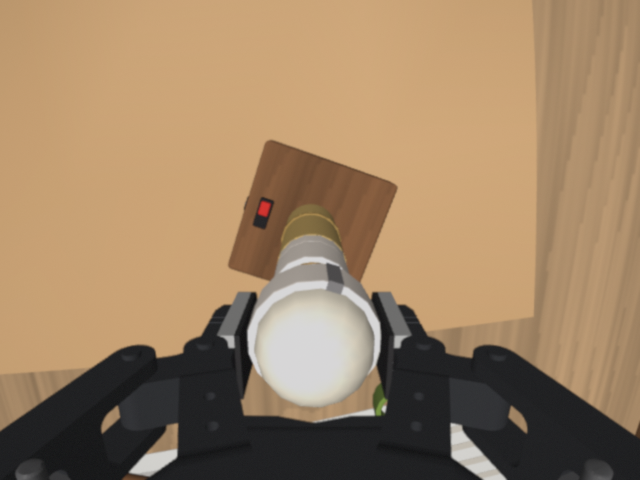

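View pics/x2.png

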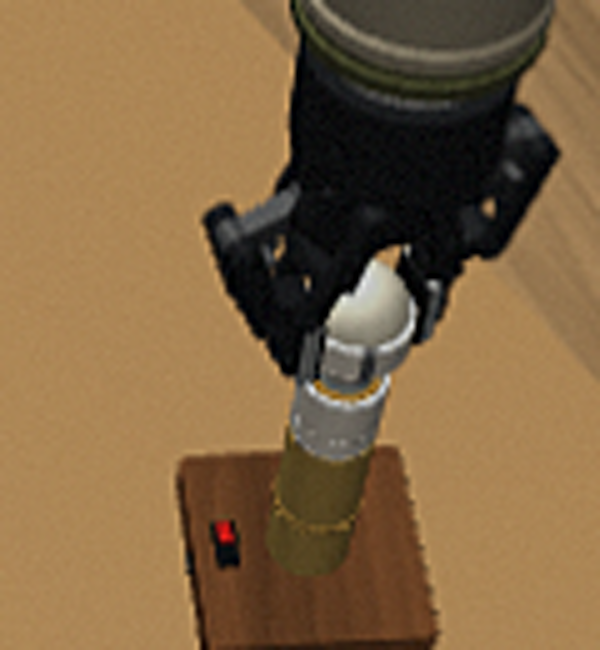

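```bash
for i in 1 2 3; do python3 -m jog '[[[0,0,-0.001],[0,0,0],-1],[[0,0,-0.001],[0,0,0],-1],[[0,0,-0.001],[0,0,0],-1]]' | grep -E "pos|force"; python3 -c "
from bench import r;s=r.sense();print(s['time'],s['wrist_torque'].round(3),s['tcp_rot'],s['finger_gap'])"; done
```

```text
tool_pos: [615.6, -173.9, 171.7]
ft_force: [-5.1, 1.1, 6.0]
25.75 [0.234 0.96  0.041] [56.44263698 89.89593511 55.92206322] 44.014331314880565
tool_pos: [615.8, -174.0, 171.3]
ft_force: [-5.9, 1.7, 8.4]
26.0 [0.244 1.16  0.025] [36.68511565 89.8842423  36.16380913] 43.62932499057407
tool_pos: [615.8, -174.1, 170.7]
ft_force: [-6.3, 1.4, 10.8]
26.25 [0.316 1.368 0.038] [28.33865799 89.8729959  27.81922353] 44.068750489448625
```

```bash
python3 -m jog '[[[-0.0005,0,0.001],[0,0,0],-1],[[-0.001,0,0.0015],[0,0,0],-1],[[-0.001,0,0.0015],[0,0,0],-1],[[-0.001,0,0.0015],[0,0,0],-1]]' | grep -E "pos|force"; python3 -c "
from bench import r;s=r.sense();print(s['time'],s['wrist_torque'].round(3),s['finger_gap'])"
```

```text
tool_pos: [614.6, -173.7, 170.9]
ft_force: [-4.9, 2.1, 6.4]
26.5833 [0.357 0.898 0.077] 43.7066993096381
```

```bash
python3 -m jog '[[[-0.001,0.0,0.0005],[0,0,0],-1],[[-0.0015,-0.0005,0.0005],[0,0,0],-1],[[-0.0015,-0.0005,0.0005],[0,0,0],-1],[[-0.0015,-0.0005,0.0005],[0,0,0],-1]]' | grep -E "pos|force"; python3 -c "
from bench import r;s=r.sense();print(s['time'],s['wrist_torque'].round(3),s['finger_gap'])"
```

```text
tool_pos: [613.4, -173.9, 170.8]
ft_force: [1.1, 4.2, 3.3]
26.9167 [ 0.675 -0.21   0.07 ] 43.63684101738342
```

```bash
python3 -m jog '[[[0.0003,0.0008,0],[0,0,0],-1],[[0.0003,0.0012,0],[0,0,0],-1],[[0.0003,0.0012,0],[0,0,0],-1],[[0.0003,0.0012,0],[0,0,0],-1]]' | grep -E "pos|force"; python3 -c "
from bench import r;s=r.sense();print(s['time'],s['wrist_torque'].round(3),s['finger_gap'])"
```

```text
tool_pos: [613.5, -173.2, 170.8]
ft_force: [2.4, 1.5, 4.0]
27.25 [ 0.29  -0.415  0.041] 43.85231887475938
```

```bash
python3 -m jog '[[[0,0,0],[0,0,-0.02],-1],[[0,0,0],[0,0,-0.04],-1],[[0,0,0],[0,0,-0.04],-1],[[0,0,0],[0,0,-0.04],-1]]' | grep -E "pos|force"; python3 - <<'E'
from h import *
s=r.sense();print(s['time'],s['wrist_torque'].round(3),s['finger_gap'],s["joint_pos"].round(1));R=toolR(s);print("zang",np.degrees(np.arctan2(R[1,2],R[0,2])))
for i in range(3):vision.snapshot("side")
s=r.sense();print(s['wrist_torque'].round(3),s["ft_force"].round(1),s["tool_pos"].round(1))
m=vision.camera_model("wrist");np.save("wz.npy",m["world_to_cam"]);im=vision.snapshot("wrist");cv2.imwrite("pics/y1.png",im[:,:,::-1]);crop(im,220,120,200,180,4,"y1c")
im=vision.snapshot("side");crop(im,340,190,120,130,5,"y2")
E
```

```text
tool_pos: [613.3, -173.2, 170.7]
ft_force: [1.6, 1.7, 4.9]
27.5833 [ 0.158 -0.513  0.191] 43.70078616759813 [-20.4  15.4  83.5   0.1  81.1 -17.6]
zang -2.8275522439291563
[ 0.101 -0.53   0.198] [2.  1.  4.7] [ 613.2 -173.2  170.7]
```

View pics/y1c.png

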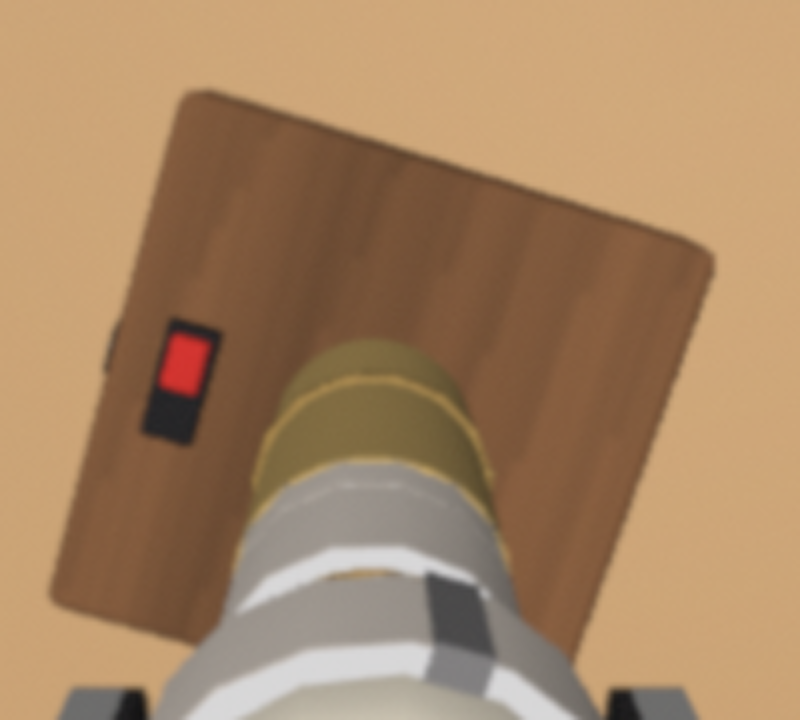

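View pics/y2.png

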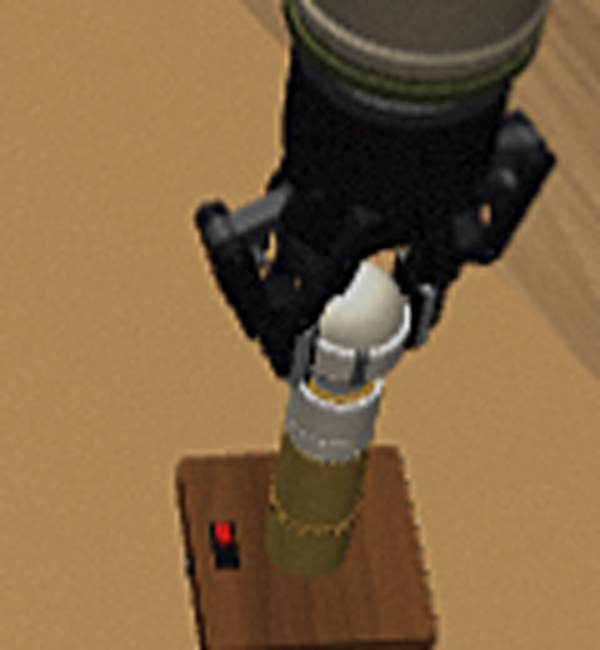

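```bash
python3 -m jog '[[[0.0005,0.0003,0],[0,0,0],-1],[[0.001,0.0003,0],[0,0,0],-1],[[0.001,0.0003,0],[0,0,0],-1],[[0.001,0.0003,0],[0,0,0],-1]]' | grep -E "pos|force"; python3 - <<'E'
from h import *
for i in range(3):vision.snapshot("side")
s=r.sense();print(s["time"],s['wrist_torque'].round(3),s["ft_force"].round(1),s["tool_pos"].round(1))
im=vision.snapshot("side");crop(im,340,190,120,130,5,"z2");cv2.imwrite("pics/side_z.png",im[:,:,::-1])
a=cv2.imread("pics/a_side.png")
E
python3 - <<'E'
import cv2,numpy as np
a=cv2.imread("pics/side_r.png");b=cv2.imread("pics/side_z.png")
f=lambda i:cv2.resize(i[235:325,360:440],None,fx=5,fy=5,interpolation=2)
cv2.imwrite("pics/cmp.png",np.hstack([f(a),f(b)]))
E
```

```text
tool_pos: [613.4, -173.1, 170.6]
ft_force: [-0.6, 0.5, 7.2]
28.3167 [0.007 0.248 0.207] [-0.  -1.   6.9] [ 613.5 -173.1  170.6]
```

View pics/cmp.png

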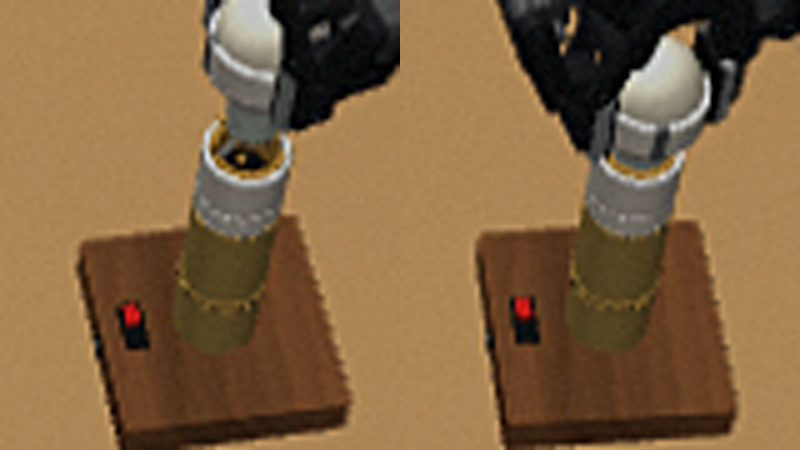

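```bash
python3 -m jog '[[[0,0,0.0005],[0,0,0],-1],[[0,0,0.001],[0,0,0],-1],[[0,0,0.001],[0,0,0],-1],[[0,0,0.001],[0,0,0],-1]]' | grep -E "pos|force"; python3 - <<'E'
from h import *
for i in range(6):vision.snapshot("side")
s=r.sense();print(s["time"],s['wrist_torque'].round(3),s["ft_force"].round(1),s["tool_pos"].round(1),s["finger_gap"])
m=vision.camera_model("wrist");im=vision.snapshot("wrist");crop(im,200,100,260,200,3,"aa")
im=vision.snapshot("side");cv2.imwrite("pics/side_f.png",im[:,:,::-1])
E
```

```text
tool_pos: [613.4, -172.9, 170.8]
ft_force: [-0.6, -1.2, 2.1]
29.0 [-0.141  0.371  0.062] [-2.7 -0.5 -0.3] [ 613.5 -172.6  170.9] 43.65903838357942
```

View pics/aa.png

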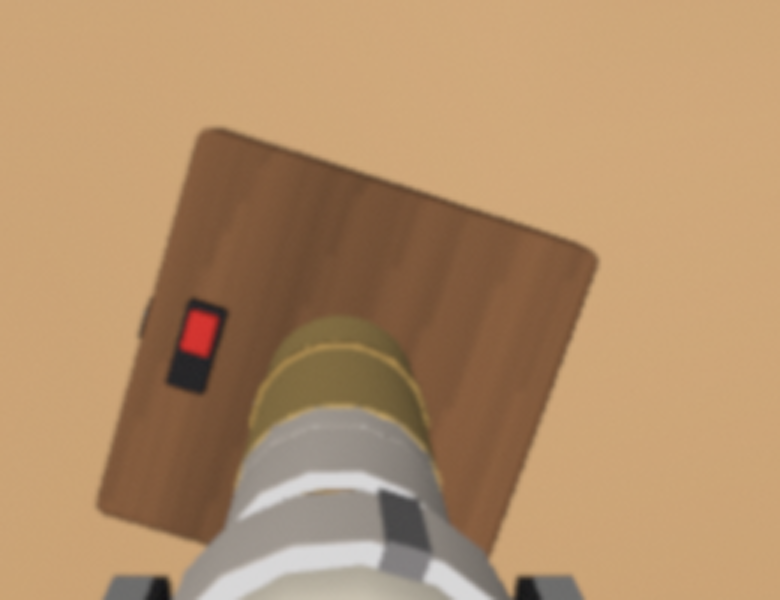

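View pics/side_f.png

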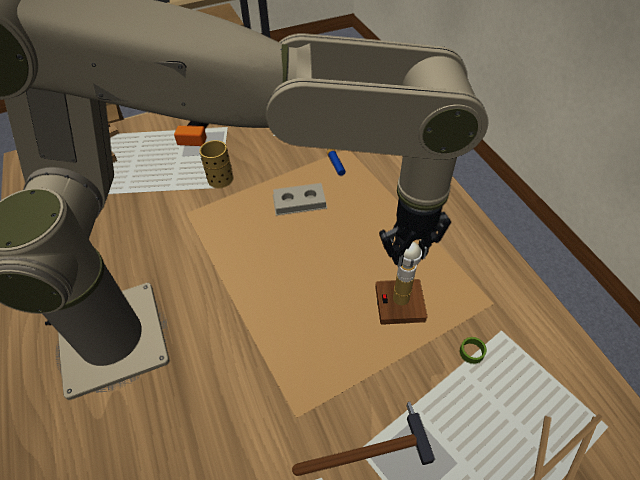

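```bash
python3 -m jog '[[[0,0,-0.0004],[0,0,0],-1],[[0,0,-0.0007],[0,0,0],-1],[[0,0,-0.0007],[0,0,0],-1],[[0,0,-0.0007],[0,0,0],-1],[[0,0,-0.0007],[0,0,0],-1]]' | grep -E "pos|force"; python3 - <<'E'
from h import *
for i in range(8):vision.snapshot("side")
s=r.sense();print(s["time"],s['wrist_torque'].round(3),s["ft_force"].round(1),s["tool_pos"].round(1),s["finger_gap"])
m=vision.camera_model("wrist")
P=lambda a:plane(m,(200+a[0]/3,100+a[1]/3),24)
for a,b in(((215,131),(590,248)),((99,500),(200,140)),((492,550),(597,265))):
    d=P(b)-P(a);print(np.degrees(np.arctan2(d[1],d[0])))
q=P((149,318));print(q)
E
```

```text
tool_pos: [614.0, -172.8, 171.0]
ft_force: [-4.2, -0.0, 3.6]
29.9167 [-0.013  0.855  0.078] [-3.9 -1.3  4.3] [ 614.1 -172.7  171. ] 43.698169615029656
-19.80302307750952
69.51393644007048
69.73671919784603
[ 569.29992092 -154.79530076   24.        ]
```

```bash
python3 -m jog '[[[-0.0005,0,0],[0,0,0],-1],[[-0.0009,0,-0.0002],[0,0,0],-1],[[-0.0009,0,-0.0002],[0,0,0],-1],[[-0.0009,0,-0.0002],[0,0,0],-1],[[-0.0009,0,-0.0002],[0,0,0],-1]]' | grep -E "pos|force"; python3 - <<'E'
from h import *
for i in range(10):
    vision.snapshot("side")
    if i%3==0:
        s=r.sense();print(s["time"],s['wrist_torque'].round(3),s["ft_force"].round(1),s["tool_pos"].round(1),s["finger_gap"])
E
```

```text
tool_pos: [613.5, -172.7, 170.8]
ft_force: [-0.8, 0.6, 4.8]
30.3833 [0.123 0.146 0.088] [-2.   0.4  4. ] [ 613.5 -172.7  170.8] 43.63948224417246
30.5333 [0.093 0.131 0.059] [-0.3  0.3  3.7] [ 613.4 -172.7  170.8] 43.63970084776124
30.6833 [0.124 0.031 0.109] [-0.   0.5  4.2] [ 613.4 -172.7  170.8] 43.5273728020939
30.8333 [ 0.128 -0.083  0.093] [-0.3  1.4  4.3] [ 613.4 -172.8  170.8] 43.434913102866666
```

```bash
python3 - <<'E'
from h import *
im=vision.snapshot("side");cv2.imwrite("pics/side_g.png",im[:,:,::-1]);crop(im,360,225,80,110,6,"bb")
E
```

```text
(no output)
```

View pics/bb.png

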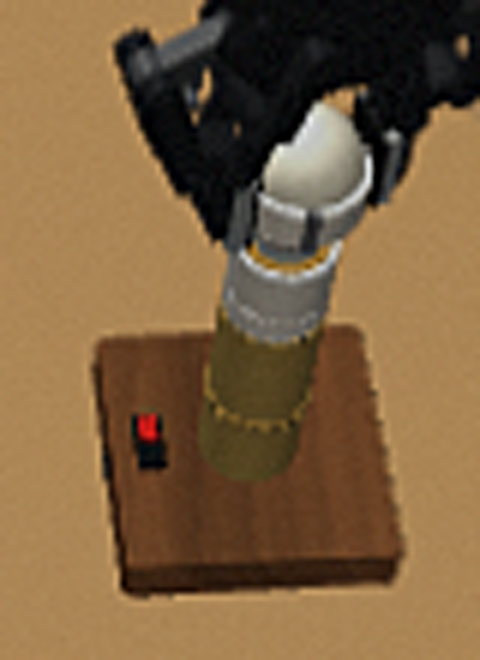

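```bash
python3 - <<'E'
from h import *
m=vision.camera_model("side")
P=lambda a,z:plane(m,(360+a[0]/6,225+a[1]/6),z)
c=[P(a,24) for a in((96,345),(122,566),(403,553),(360,329))];C=np.mean(c,0);print(np.round(c,1),C.round(1))
for i in range(4):print(np.hypot(*(c[i]-c[(i+1)%4])[:2]).round(1))
for dx in(-3,0,3):
    q=proj(m,C+[dx,0,126]);print(dx,((q-[360,225])*6).round(1))
q=proj(m,C+[0,0,88]);print("112 level",((q-[360,225])*6).round(1))
E
```

```text
[[ 582.8 -114.    24. ]
 [ 548.5 -201.9   24. ]
 [ 642.  -237.8   24. ]
 [ 676.7 -147.8   24. ]] [ 612.5 -175.4   24. ]
94.4
100.1
96.4
99.8
-3 [277.8 242.9]
0 [285.8 239.9]
3 [293.7 236.9]
112 level [272.7 306.2]
```

```bash
python3 - <<'E'
from bench import r,order
s=r.sense();print(s["time"],s["ft_force"].round(1),s["finger_gap"]);print(order.hand_in())
E
```

```text
30.8833 [0.8 1.  3.6] 43.84211169023743
the job is handed in; nothing more can be done
None
```

I stood the lamp upright, then fitted the LED bulb: pins down the slots, pressed in to about 13 N, and turned clockwise to the stop. I let it rise into the pockets and handed in at 30.9 s, still holding the bulb. I didn't touch the shade, hammer, gouge or ring.

**Checks that passed:**
- **Caught:** while I was easing the tool up after the turn, the lamp lifted off the table with the bulb (about −8 N). That means the pins are caught. I set it straight back down.
- **Upright:** in the last side view the mouth is within about 1 pixel of where it should be above the base centre.
- **Holding load:** side forces at the end were about 1 N. The push down was about 4 N, which is less than the spring, and there was a slight torque against the stop.

**Checks that were off:**
- **Depth:** tool height puts the contact at about 4.9 mm pressed in, against the stated 5.5 mm. I couldn't read the contact directly.
- **Turn angle:** my estimate is 86–90°, against about 80° stated. The slot clearance and my uncertainty about the pin angle could account for that.
- **Lamp moved slightly:** it turned about 4° and shifted a few mm on the table from the twist and the short lift.

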